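# Refill the freezer service kit

## Task

Put the freezer service kit back together: take the dial thermometer, the T-handled drain key and the L bracket from among the things on the counter and press each one fully home, level, into its matching cutout in the foam of the red tray. Leave the green clip in its place and do not knock over or push aside the cup, jar, caddy and tumbler.

Things in the scene. Friction and masses are not known exactly. Their poses are not given: they have to be found in the camera images.
- thermometer_mid (a point): Steel dial thermometer lying dial up (white dial, red needle). Head: round, 44 mm across, 32 mm tall, with two flat sides 20 mm long and 44 mm apart facing +y and -y (grip these). A 12 mm wide, 14 mm tall stem at table level runs from the head along +x, ending 52 mm from the head's axis. Point on the head's axis. About 120 g. Point 16 mm above its underside, z up.
- key_mid (a point): T-handled drain key. Blue handle bar 60 mm long (along y), 14 mm thick (along x), 32 mm tall: grip it across its thickness. Steel shank 14 mm wide, 14 mm tall, at table level, runs from the middle of the bar along +x, ending 44 mm from the bar's centre. Point at the bar's centre. About 100 g. Point 16 mm above its underside, z up.
- bracket_mid (a point): Brass-coloured L bracket for the freezer lid, standing on edge: both legs 9 mm thick and 32 mm tall. Long leg along x from x = -28 to +36 mm, centred on y = 0; short leg at the -x end (x = -28 to -19 mm), running along +y to y = +40 mm. Grip the long leg across its thickness at the point, which lies in it. About 140 g. Point 16 mm above its underside, z up.
- thermometer_seat (a point): Keyhole-shaped cutout (octagon 48 mm across flats plus a 16 mm wide slot), yellow floor, in dark foam, for the thermometer. Lugs at the +y and -y sides of the head. 14 mm deep, 2 mm clearance all round; floor 14 mm, foam top 28 mm above the table. Point: where the part's point lies when fully home (30 mm above the table, part 18 mm proud of the foam); x, y: the axes the part must then have (fits one way only).
- key_seat (a point): T-shaped cutout (bar 64 x 18 mm, shank slot 18 mm wide), yellow floor, in dark foam, for the drain key. Lugs at both ends of the bar. 14 mm deep, 2 mm clearance all round; floor 14 mm, foam top 28 mm above the table. Point: where the part's point lies when fully home (30 mm above the table, part 18 mm proud of the foam); x, y: the axes the part must then have (fits one way only).
- bracket_seat (a point): L-shaped cutout (13 mm wide slots), yellow floor, in dark foam, for the bracket. Lugs on both sides of the long leg at the point. 14 mm deep, 2 mm clearance all round; floor 14 mm, foam top 28 mm above the table. Point: where the part's point lies when fully home (30 mm above the table, part 18 mm proud of the foam); x, y: the axes the part must then have (fits one way only).
- tray: Red kit tray, fixed to the table, 234 mm (x) by 182 mm (y), rim 22 mm high. Origin at the centre of its underside. It holds four foam blocks (each 110 x 84 mm, in two rows of two, dark, top 28 mm above the table); which block lies where varies. Springy foam lugs on two opposite walls of the three empty cutouts squeeze the part: it will not sink in by its own weight and takes a push of about 5 to 15 N.
- clip_mid (a point): Green bag clip already in its own straight cutout in the fourth foam block; leave it there. 80 mm (x) by 14 mm (y) by 32 mm tall, 18 mm proud of the foam. Point at its centre, half-way up.
- cup: White espresso cup, 60 mm across, 58 mm tall, bystander. Origin at the centre of its underside.
- jar: Amber honey jar with brass lid, 52 mm across, 68 mm tall, bystander. Origin at the centre of its underside.
- caddy: White sachet caddy, 48 x 40 mm, 61 mm tall, bystander. Origin at the centre of its underside.
- tumbler: Clear lilac plastic tumbler, 60 mm across, 110 mm tall, bystander standing between the parts and the tray. Origin at the centre of its underside.
Mind the look-alikes: they are no part of the job. Several things look just like the part that bears bracket_mid: the one meant starts farthest to the robot's left.

How it is judged (in metres and radians):
At the end, for the whole second after the job is handed in: Each part released, still and home in its cutout: within 4 mm sideways of its seat, under 2.5 mm high, turned within 0.1 rad, tilted under 0.08 rad. Clip within 8 mm of its start; cup, jar, caddy and tumbler upright (0.2 rad) within 30 mm of theirs (horizontal distance between thermometer_mid and thermometer_seat below 0.004 m and z of thermometer_mid in the frame of thermometer_seat between -0.004 and 0.0025 m and angle between the x axis of thermometer_mid and the x axis of thermometer_seat, either way round below 0.1 rad and angle between each of thermometer_mid, key_mid, bracket_mid's own z axis and vertical below 0.08 rad and contact force between each of thermometer, key, bracket and the fingers below 0.1 N and linear speed of each of thermometer, key, bracket below 0.02 m/s and horizontal distance between key_mid and key_seat below 0.004 m and z of key_mid in the frame of key_seat between -0.004 and 0.0025 m and angle between the x axis of key_mid and the x axis of key_seat, either way round below 0.1 rad and horizontal distance between bracket_mid and bracket_seat below 0.004 m and z of bracket_mid in the frame of bracket_seat between -0.004 and 0.0025 m and angle between the x axis of bracket_mid and the x axis of bracket_seat, either way round below 0.1 rad and distance of each of cup, jar, caddy, tumbler from where it was at the start of the episode below 0.03 m and angle between each of cup, jar, caddy, tumbler's own z axis and vertical below 0.2 rad and distance of clip_mid from where it was at the start of the episode below 0.008 m); the robot touches nothing.
It fails at once if A bystander (cup, jar, caddy or tumbler) is moved more than 30 mm or tipped more than 0.35 rad (distance of any of cup, jar, caddy, tumbler from where it was at the start of the episode above 0.03 m or angle between any of cup, jar, caddy, tumbler's own z axis and vertical above 0.35 rad).
It fails at once if The green clip is shifted or lifted more than 8 mm (distance of clip_mid from where it was at the start of the episode above 0.008 m).
It also fails if it takes over 72 s, if anything falls off the work surface, if the arm or the gripper's body presses on something with over 40 N, if the wrist force passes 120 N, or if a joint passes its speed limit or range.

## Robot

A 6-joint arm with a two-finger parallel gripper is mounted at the origin on the work surface. World frame = base frame: x ahead of the robot, y to its left, z up, the work surface at z = 0. Lengths are in mm, angles in degrees, forces in N, time in s.
With the tool pointing down it reaches from about 300 to 850 mm from the base axis. Payload 4.2 kg.
Tool frame: the origin (TCP) lies midway between the tips of the shut fingers; the grasp point (between the pads) lies env.grasp_offset behind it (env.grasp_offset is the distance from the TCP to the grasp point, in mm); y points along the fingers, x is the direction in which the jaws open and shut, and the axes are right-handed (so a half turn about y gives the same grasp; the last joint's range is limited). The gripper opens to 91 mm and grips with 3 to 60 N. Pads are 32 mm wide; open, the fingers measure 118 mm over their backs; the gripper's body (76 mm by 178 mm) begins 60 mm behind the grasp point.
Start: joints at [-66.75, 18.312, 89.639, -0, 72.044, -1.146], TCP at [237.508, -523.673, 213.976] pointing down, gripper open.
Joint ranges: [-177.97, 177.97], [-48.28, 115.42], [12.27, 149.76], [-77.06, 257.06], [2.81, 150.46], [-146.56, 146.56]. Speed limits (degrees/s): [147.25, 147.25, 180, 180, 180, 180].

## Interface

Orientations are given as [roll, pitch, yaw] about the fixed x, y, z axes, in that order (R = Rz(yaw) Ry(pitch) Rx(roll)).
In Python, from workcell import state, vision, job, env gives the robot as it stands.
- The arm moves only by the shell command python3 -m handwheel 'ROWS' [FORCE]. ROWS is JSON, a list of rows, each a list of 3 entries, a list of its own where there are three numbers: the finger opening in cm, from 0 to 9.12, then the shift along the tool's x, y, z in cm, then the turn about the tool's y in degrees. A call has 1 to 10 rows; each row is the pose to reach, as a shift and turn from the pose measured when the call began, along the tool's axes at that moment; what a row does not reach only later rows make up. A row lasts 1/10 s, in which the tool goes at most 50 mm and 8.59 degrees, less where a joint would pass 70% of its speed; a pose out of reach is approached as far as the arm can. A call with a gripper value outside its range is refused whole. The fingers move at their own pace and stop on an object; FORCE is the grip in N (left out, the last holds). Time passes only in rows, so rows that repeat a pose let the fingers close. It gives the time, the measured TCP pose, the force and the opening at its end, in the units of the state.
- state(): the state, without advancing time (a new reading comes with each control period).
- vision.grab_frame(name): name is "side" or "top" or "wrist"; returns the picture (400x640x3 uint8, red, green, blue); there is no depth.
- vision.camera_model(name): a dict with "fov_y" (degrees; the focal length in pixels is half the picture's height over the tangent of half this angle, whatever the lens; pixels are square), "cx", "cy" (the principal point, pixels), "extrinsics" (4x4, takes a point from world to camera coordinates). Camera axes: x right, y up, looking along -z (the intrinsics and any distortion apply to the point x, -y, -z); pixel columns grow to the right and rows downward; lengths in mm; the calibration is good to about 2 mm. A picture is of the moment at which its call begins: read the wrist's pose just before it. camera_model takes no time and is no camera call; for the wrist camera it gives the pose at the moment of the call.
- job.job_done(): hands the job in, once; it reports no verdict.
The state is a dict: "time_s": time; "qpos": joint angles; "qvel": joint speeds; "effort": joint torques, N m; "ee_pos": TCP position; "ee_rot": TCP orientation; "force": force on the tool from outside, world axes, zero at the start; "torque": the same for the moment, N m; "gripper_width": finger opening in mm.
Only numpy, scipy, OpenCV 4.12 (cv2) and the standard library are available. Lean on these libraries where they do the work, as an engineer would, in place of code of your own. Each camera call takes 0.05 s, during which the arm holds its last target.

## Working session

There is one attempt and no reset: what is moved stays moved. The work goes in short steps, Python scripts to look and compute and a shell command to move; the robot and the scene stay as the last step left them, time stands still between calls to the robot, and variables do not carry over. Pictures are saved under pics/ and viewed, and the job is handed in when it is done.

```bash
ls; mkdir -p pics; python3 - <<'E'
from workcell import state, vision, job, env
import cv2, numpy as np
print(state()); print(env.grasp_offset)
for n in ["top","side","wrist"]:
    m=vision.camera_model(n); print(n,m)
    im=vision.grab_frame(n); cv2.imwrite(f"pics/{n}0.png",im[:,:,::-1])
E
```

```text
pics
{'time_s': 0.0, 'qpos': array([-6.67497276e+01,  1.83527791e+01,  8.97059905e+01, -3.42390746e-03,
        7.20423588e+01, -1.14713283e+00]), 'qvel': array([-0.00691941,  0.05258116,  0.02350945, -0.04275408,  0.19861972,
        0.01172509]), 'effort': array([-1.21140372e-03, -4.12459731e+01, -2.31971204e+01,  7.24171568e-02,
        4.57387569e-02, -1.30706981e-04]), 'ee_pos': array([ 237.28883099, -523.21331702,  213.11167578]), 'ee_rot': array([-90.00123001,   0.10117328, -65.60153731]), 'force': array([ 1.0647549 , -0.71106664,  0.54220107]), 'torque': array([ 0.02421779, -0.0450957 , -0.02340409]), 'gripper_width': 90.97967352469168}
18.8
top {'fov_y': 53.374732169426444, 'cx': 314.8518932443404, 'cy': 207.75116739867872, 'extrinsics': array([[-1.97407024e-03, -9.99971144e-01,  7.33580429e-03,
         4.56666487e+01],
       [ 9.85953720e-01, -7.21157301e-04,  1.67017188e-01,
        -4.81472285e+02],
       [-1.67007079e-01,  7.56246719e-03,  9.85926693e-01,
        -8.97278772e+02],
       [ 0.00000000e+00,  0.00000000e+00,  0.00000000e+00,
         1.00000000e+00]])}
s
[... 182 characters left out ...]
,
       [ 4.05305688e-01, -4.75952531e-01,  7.80510402e-01,
        -2.48656268e+02],
       [-4.95070327e-01,  6.03475082e-01,  6.25078552e-01,
        -8.07032796e+02],
       [ 0.00000000e+00,  0.00000000e+00,  0.00000000e+00,
         1.00000000e+00]])}
wrist {'fov_y': 64.51794391829195, 'cx': 320.38113324598584, 'cy': 204.4960669685085, 'extrinsics': array([[ 4.13651201e-01, -9.10434235e-01, -1.47887965e-03,
        -5.74114572e+02],
       [ 8.79019714e-01,  3.99800146e-01, -2.59777184e-01,
         2.88838993e+01],
       [ 2.37101298e-01,  1.06157180e-01,  9.65667452e-01,
        -3.90796761e+02],
       [ 0.00000000e+00,  0.00000000e+00,  0.00000000e+00,
         1.00000000e+00]])}
```

View pics/top0.png

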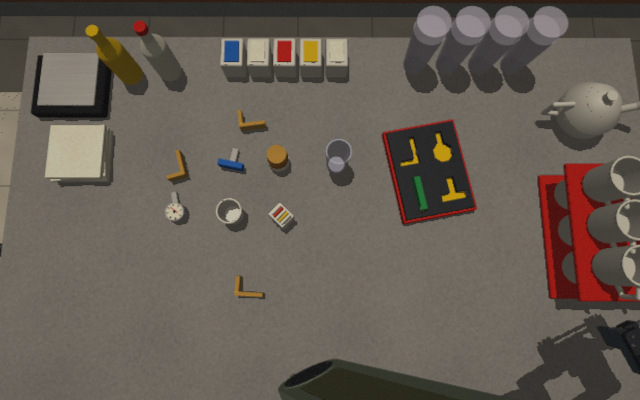

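View pics/side0.png

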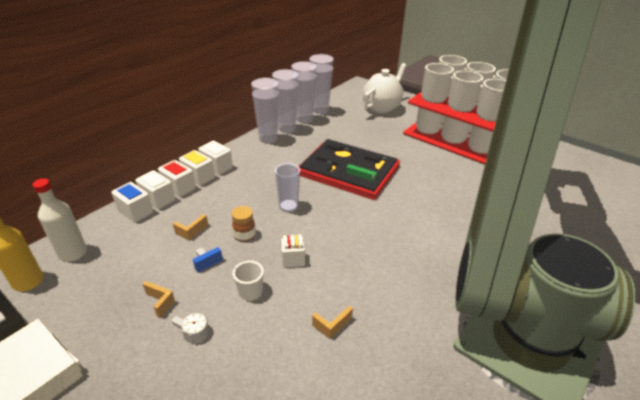

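View pics/wrist0.png

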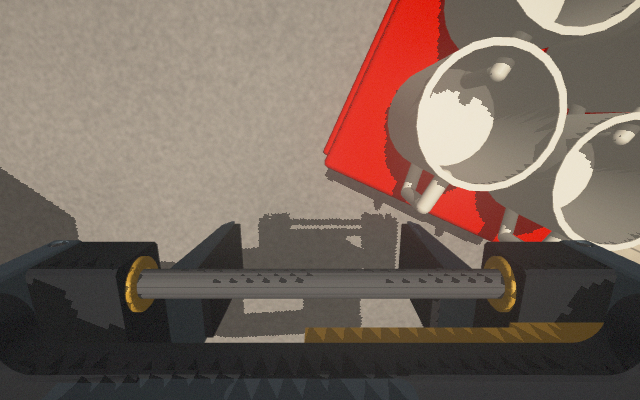

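```bash
cat > h.py <<'E'
from workcell import state, vision, job, env
import cv2, numpy as np
def cam(n):
    m=vision.camera_model(n); f=200/np.tan(np.radians(m['fov_y']/2))
    return m['extrinsics'],f,m['cx'],m['cy']
def ray(c,u,v):
    E,f,cx,cy=c; d=np.array([(u-cx)/f,-(v-cy)/f,-1.]); R=E[:3,:3]
    return -R.T@E[:3,3], R.T@d
def onz(c,u,v,z):
    o,d=ray(c,u,v); return o+d*(z-o[2])/d[2]
def proj(c,p):
    E,f,cx,cy=c; q=E[:3,:3]@np.asarray(p)+E[:3,3]; return cx+f*q[0]/-q[2], cy-f*q[1]/-q[2]
def axes():
    s=state(); r,p,y=np.radians(s['ee_rot'])
    from scipy.spatial.transform import Rotation as Ro
    return s['ee_pos'],Ro.from_euler('xyz',s['ee_rot'],degrees=True).as_matrix()
def shift(xyz,yaw=None):
    "shift in cm in tool axes to TCP target, turn about tool y"
    p,R=axes(); d=R.T@(np.asarray(xyz)-p)/10
    cur=np.degrees(np.arctan2(R[1,0],R[0,0]))
    return np.round(d,2), None if yaw is None else round((cur-yaw+180)%360-180,1)
E
python3 - <<'E'
from h import *
s=state();p,R=axes();print(R.round(3))
c=cam('wrist'); o,_=ray(c,c[2],c[3]); print('cam in tool',(R.T@(o-p)).round(1),'view dir',(R.T@(-c[0][2,:3])).round(3),'right',(R.T@c[0][0,:3]).round(3))
c=cam('top')
for nm,u,v,z in [('tray tl',383,134,22),('tray tr',453,121,22),('tray br',475,209,22),('tray bl',405,222,22),('brkL corner',185,180,32),('br up',180,151,32),('br left',167,180,32),('therm',175,212,32),('key',231,164,32),('jar',277,152,68),('cup',229,206,58),('caddy',282,212,61),('tumbler',338,149,110),('br2',240,127,32),('br3',238,295,32)]:
    print(nm,onz(c,u,v,z).round(0))
im=cv2.imread('pics/top0.png'); 
a=cv2.resize(im[90:240,150:300],None,fx=4,fy=4,interpolation=cv2.INTER_CUBIC); cv2.imwrite('pics/crop0.png',a)
a=cv2.resize(im[110:230,375:485],None,fx=5,fy=5,interpolation=cv2.INTER_CUBIC); cv2.imwrite('pics/crop1.png',a)
E
```

```text
[[ 0.413 -0.001  0.911]
 [-0.911  0.001  0.413]
 [-0.001 -1.     0.   ]]
cam in tool [  -0.2 -170.8   74. ] view dir [ 0.     0.966 -0.26 ] right [ 1.    -0.     0.001]
tray tl [ 670. -125.   22.]
tray tr [ 705. -301.   22.]
tray br [ 481. -341.   22.]
tray bl [ 450. -171.   22.]
brkL corner [551. 357.  32.]
br up [623. 372.  32.]
br left [551. 400.  32.]
therm [473. 376.  32.]
key [590. 248.  32.]
jar [609. 134.  68.]
cup [483. 243.  58.]
caddy [468. 121.  61.]
tumbler [603.  -6. 110.]
br2 [684. 229.  32.]
br3 [280. 221.  32.]
```

View pics/crop0.png

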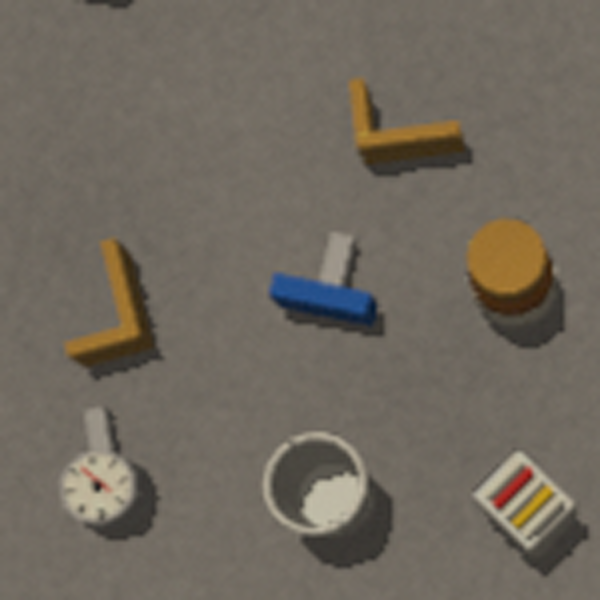

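View pics/crop1.png

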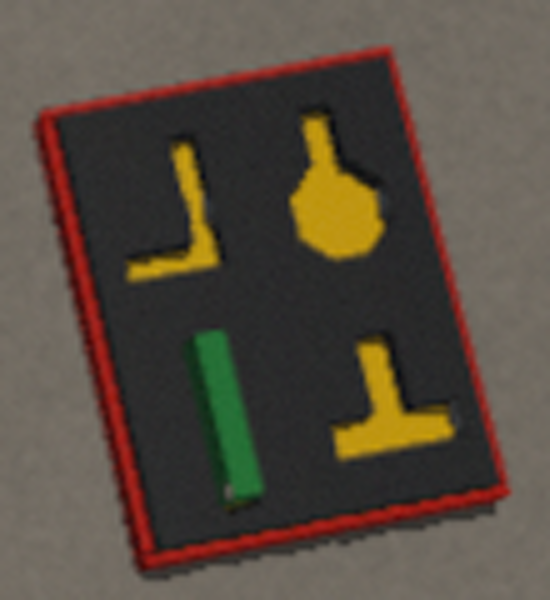

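```bash
python3 - <<'E'
from h import *
for w in [(237,-523,310),(240,-420,310),(445,-265,260)]: print(shift(w,-78.5))
E
```

```text
(array([-0.06, -9.67, -0.02]), np.float64(12.9))
(array([-9.31, -9.65,  4.51]), np.float64(12.9))
(array([-14.96,  -4.65,  29.58]), np.float64(12.9))
```

```bash
python3 -m handwheel '[[9,[0,-4.5,0],0],[9,[-2,-8.5,1],0],[9,[-6,-9.6,3],0],[9,[-9.3,-9.6,5],4],[9,[-10.5,-9,9.5],8],[9,[-11.5,-8,14],12.9],[9,[-12.5,-7,18.5],12.9],[9,[-13.5,-6,23],12.9],[9,[-15,-4.7,27.5],12.9],[9,[-15,-4.7,29.6],12.9]]'
python3 -m handwheel '[[9,[0,0,0],0],[9,[0,0,0],0]]'
python3 - <<'E'
from h import *
s=state();print(s['ee_pos'],s['ee_rot'],s['time_s'])
np.save('pics/c1.npy',np.array(cam('wrist'),dtype=object),allow_pickle=True)
cv2.imwrite('pics/w1.png',vision.grab_frame('wrist')[:,:,::-1])
E
```

```text
time_s: 1.15
ee_pos: [446.0, -260.9, 258.5]
ee_rot: [-90.1, 0.3, -78.3]
force: [0.1, 0.4, -0.7]
gripper_width: 89.9
time_s: 1.35
ee_pos: [445.7, -260.5, 257.9]
ee_rot: [-90.2, 0.3, -78.2]
force: [0.0, -0.4, -0.5]
gripper_width: 90.3
[ 445.74825831 -260.47113013  257.92565051] [-90.23101447   0.34979185 -78.22963095] 1.35
```

View pics/w1.png

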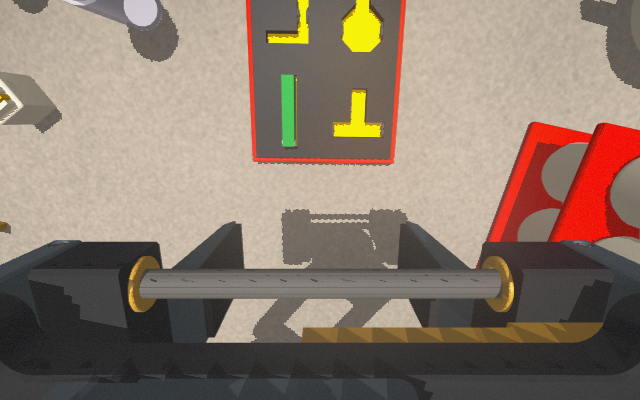

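```bash
python3 -m handwheel '[[9,[0,0.5,4.5],0],[9,[0.3,1,8],0],[9,[0.3,1,8],0],[9,[0.3,1,8],0],[9,[0.3,1,8],0]]'
python3 - <<'E'
from h import *
s=state();print(s['ee_pos'],s['ee_rot'],s['time_s'])
c=cam('wrist');np.savez('pics/c2.npz',E=c[0],k=c[1:])
cv2.imwrite('pics/w2.png',vision.grab_frame('wrist')[:,:,::-1])
im=cv2.imread('pics/w2.png'); cv2.imwrite('pics/w2c.png',cv2.resize(im[0:240,200:460],None,fx=3,fy=2.5))
E
```

```text
time_s: 1.9
ee_pos: [522.8, -248.6, 248.4]
ee_rot: [-90.2, 0.3, -78.4]
force: [-0.8, -0.2, 0.1]
gripper_width: 90.0
[ 522.84937847 -248.62910685  248.39501637] [-90.23168292   0.29765427 -78.39771808] 1.9
```

View pics/w2.png

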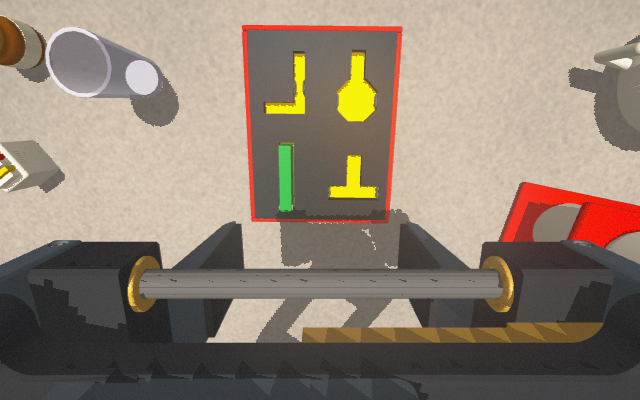

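```bash
cat > seat.py <<'E'
from h import *
import sys
def run(img,c,show=True):
    im=cv2.imread(img); hsv=cv2.cvtColor(im,cv2.COLOR_BGR2HSV)
    red=cv2.inRange(hsv,(0,150,100),(8,255,255))|cv2.inRange(hsv,(172,150,100),(180,255,255))
    # tray corners
    n,l,st,_=cv2.connectedComponentsWithStats(red)
    i=max(range(1,n),key=lambda i: st[i,4]*(200<st[i,0]+st[i,2]/2<450))
    ct=max(cv2.findContours((l==i).astype(np.uint8),0,1)[0],key=cv2.contourArea)
    ap=cv2.approxPolyDP(cv2.convexHull(ct),6,True)[:,0]
    P=np.array([onz(c,u+.0,v+.0,22) for u,v in ap]); print('corners',ap.tolist(),P[:,:2].round(0).tolist())
    (cx,cy),(w,h),a=cv2.minAreaRect(P[:,:2].astype(np.float32)); print('rect',cx,cy,w,h,a)
    return im,hsv,P,(cx,cy,w,h,a)
if __name__=='__main__':
    z=np.load('pics/c2.npz'); c=(z['E'],*z['k']); o,_=ray(c,0,0); print('cam',o.round(0))
    im,hsv,P,_=run('pics/w2.png',c)
    yel=cv2.inRange(hsv,(24,150,120),(36,255,255))
    n,l,st,ce=cv2.connectedComponentsWithStats(yel)
    for i in range(1,n):
        if st[i,4]>150 and 240<ce[i,0]<400 and ce[i,1]<225: print(i,st[i],ce[i].round(1))
E
python3 seat.py
```

```text
cam [ 596. -234.  419.]
corners [[243, 25], [401, 27], [387, 222], [252, 221]] [[677.0, -127.0], [711.0, -301.0], [484.0, -345.0], [449.0, -170.0]]
rect 579.7406616210938 -235.68173217773438 232.05250549316406 177.90345764160156 10.908464431762695
1 [ 337   55   39   66 1513] [356.1  93.9]
2 [266  56  39  58 778] [293.2  91.9]
7 [330 156  46  42 867] [352.9 182.4]
```

View pics/w2c.png

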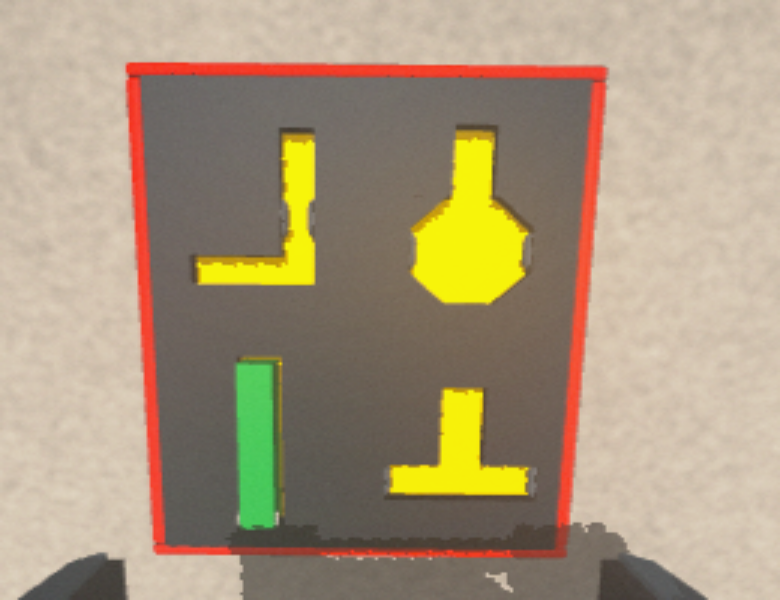

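```bash
cat > seat2.py <<'E'
from h import *
z=np.load('pics/c2.npz'); c=(z['E'],*z['k'])
im=cv2.imread('pics/w2.png'); hsv=cv2.cvtColor(im,cv2.COLOR_BGR2HSV)
yel=cv2.inRange(hsv,(22,150,90),(36,255,255))
C=np.array([579.7,-235.7]); a=np.radians(10.9); X=np.array([np.cos(a),np.sin(a)]);Y=np.array([-X[1],X[0]])
def tr(u,v,h): p=onz(c,u,v,h)[:2]-C; return p@X,p@Y
def hor(us,v0,v1,h): # scan columns: (first,last) yellow rows -> tray coordinates median
    T=[];B=[]
    for u in us:
        r=np.where(yel[v0:v1,u])[0]+v0
        T.append(r.min()-.5);B.append(r.max()+.5)
    return T,B
def col(us,v0,v1,which,h):
    T,B=hor(us,v0,v1,h); e=T if which=='top' else B
    k=[tr(u,v,h)[0] for u,v in zip(us,e)]; return np.median(k).round(1)
def row(vs,u0,u1,which,h):
    k=[]
    for v in vs:
        r=np.where(yel[v,u0:u1])[0]+u0
        k.append(tr(r.min()-.5 if which=='l' else r.max()+.5,v,h)[1])
    return np.median(k).round(1)
c0=ray(c,0,0)[0]; print('cam in tray',(c0[:2]-C)@X,(c0[:2]-C)@Y)
print('KEY')
print(' bar bottom',col(range(335,372),150,210,'bot',28),col(range(335,372),150,210,'bot',14))
print(' bar top',[ (col(r,150,210,'top',28),col(r,150,210,'top',14)) for r in (range(333,344),range(364,374))])
print(' shank top',[col(range(349,359),150,210,'top',h) for h in (28,14)])
for h in (28,14): print(' h',h,'bar l,r',row(range(189,196),322,385,'l',h),row(range(189,196),322,385,'r',h),'shank l r',row(range(160,182),322,385,'l',h),row(range(160,182),322,385,'r',h))
print('THERM')
for h in (28,14): print(' h',h,'slot l r',row(range(56,76),330,385,'l',h),row(range(56,76),330,385,'r',h),'head l r',row(range(96,104),330,385,'l',h),row(range(96,104),330,385,'r',h),'slot top',col(range(354,362),45,130,'top',h),'bot',col(range(350,361),45,130,'bot',h))
print('BRK')
for h in (28,14): print(' h',h,'long l r',row(range(56,72),260,310,'l',h),row(range(56,72),260,310,'r',h),'top',col(range(296,303),45,130,'top',h),'bot',col(range(270,302),45,130,'bot',h),'short top',col(range(270,290),45,130,'top',h),'short l',row(range(106,111),255,310,'l',h))
E
python3 seat2.py
```

```text
cam in tray 16.364741548516374 -1.4770228631671651
KEY
 bar bottom -80.7 -84.2
 bar top [(np.float64(-65.4), np.float64(-68.4)), (np.float64(-66.1), np.float64(-69.1))]
 shank top [np.float64(-26.4), np.float64(-28.0)]
 h 28 bar l,r -12.3 -69.3 shank l r -32.8 -49.5
 h 14 bar l,r -12.6 -71.7 shank l r -33.9 -51.2
THERM
 h 28 slot l r -33.3 -48.3 head l r -20.5 -61.6 slot top 89.1 bot 13.8
 h 14 slot l r -34.5 -50.0 head l r -21.2 -63.7 slot top 91.7 bot 13.7
BRK
 h 28 long l r 31.9 19.3 top 87.3 bot 20.8 short top 33.2 short l 65.5
 h 14 long l r 33.1 20.1 top 89.8 bot 21.0 short top 33.8 short l 67.9
```

```bash
python3 - <<'E'
from h import *
C=np.array([579.7,-235.7]); a=np.radians(10.9); X=np.array([np.cos(a),np.sin(a)]);Y=np.array([-X[1],X[0]])
for t in [(-23,-5),(-132,-42)]:
    print(shift(np.r_[C+t[0]*X+t[1]*Y,105],-79.1))
E
```

```text
(array([ 0.43, 14.34,  3.57]), np.float64(0.7))
(array([ 4.  , 14.36, -7.38]), np.float64(0.7))
```

```bash
python3 -m handwheel '[[9,[0.1,4.5,1],0.7],[9,[0.3,9,2.2],0.7],[9,[0.4,13.5,3.5],0.7],[9,[0.4,14.3,3.6],0.7],[9,[0.4,14.3,3.6],0.7],[9,[0.4,14.3,3.6],0.7]]'
cat > snap.py <<'E'
from h import *
import sys
n=sys.argv[1]; s=state();print(s['ee_pos'].round(1),s['ee_rot'].round(1),s['time_s'])
c=cam('wrist');np.savez(f'pics/{n}.npz',E=c[0],k=c[1:])
cv2.imwrite(f'pics/{n}.png',vision.grab_frame('wrist')[:,:,::-1])
E
python3 snap.py vA
python3 -m handwheel '[[9,[1,0,-4.5],0],[9,[3,0,-9],0],[9,[3.6,0,-11],0],[9,[3.6,0,-11],0],[9,[3.6,0,-11],0]]'
python3 snap.py vB
```

```text
time_s: 2.55
ee_pos: [558.9, -245.6, 107.9]
ee_rot: [-90.0, 0.2, -79.1]
force: [-0.2, -0.7, 0.6]
gripper_width: 89.9
[ 558.9 -245.6  107.9] [-90.    0.2 -79.1] 2.55
time_s: 3.1
ee_pos: [458.9, -302.5, 110.4]
ee_rot: [-89.8, -0.0, -79.2]
force: [0.3, 0.7, 0.6]
gripper_width: 90.1
[ 458.9 -302.5  110.4] [-89.8  -0.  -79.2] 3.1
```

View pics/vA.png

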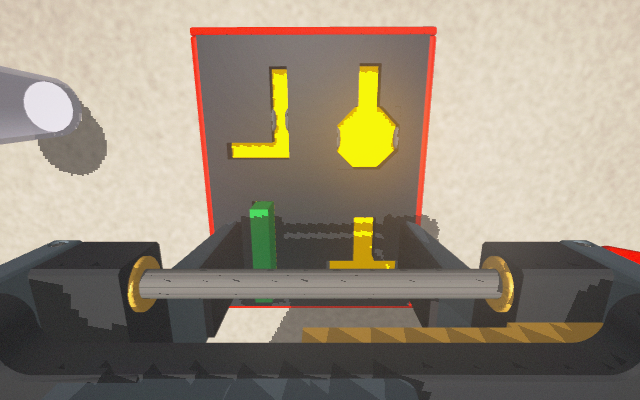

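View pics/vB.png

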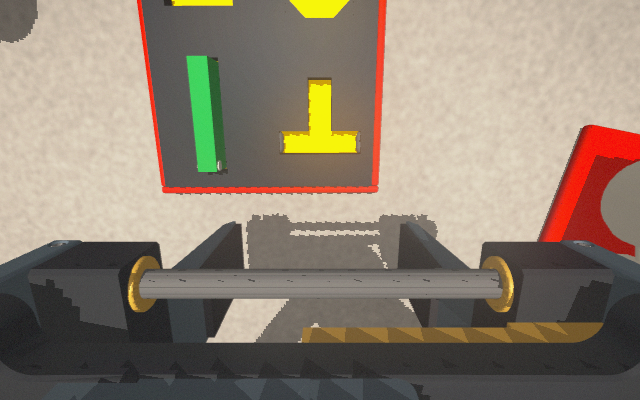

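```bash
cat > seat3.py <<'E'
from h import *
C=np.array([579.7,-235.7]); a=np.radians(10.9); X=np.array([np.cos(a),np.sin(a)]);Y=np.array([-X[1],X[0]])
def load(n):
    z=np.load(f'pics/{n}.npz'); im=cv2.imread(f'pics/{n}.png'); hsv=cv2.cvtColor(im,cv2.COLOR_BGR2HSV)
    return (z['E'],*z['k']),cv2.inRange(hsv,(20,140,50),(38,255,255)),im,hsv
def mk(n):
    c,yel,im,hsv=load(n)
    cp=ray(c,0,0)[0][:2]-C; cp=np.array([cp@X,cp@Y])
    tr=lambda u,v,h:(lambda p:np.array([p@X,p@Y]))(onz(c,u,v,h)[:2]-C)
    def edge(kind,rng,lo,hi):
        out={}
        for h in (28,14):
            k=[]
            for t in rng:
                if kind in 'tb':
                    r=np.where(yel[lo:hi,t])[0]+lo; v=r.min()-.5 if kind=='t' else r.max()+.5; k.append(tr(t,v,h)[0])
                else:
                    r=np.where(yel[t,lo:hi])[0]+lo; u=r.min()-.5 if kind=='l' else r.max()+.5; k.append(tr(u,t,h)[1])
            out[h]=(round(float(np.median(k)),1))
        i=0 if kind in 'tb' else 1
        out['std']=round(float(np.std(k)),1)
        # + side wall ('t' or 'l'): visible floor edge if wall is farther than camera
        w=out[14]; far=(w>cp[i]) if kind in 'tl' else (w<cp[i])
        out['use']=out[14] if far else out[28]
        return out
    return cp,edge,c,im,hsv
if __name__=='__main__':
    cp,e,c,im,hsv=mk('vB'); print('cam',cp)
    print('bar b',e('b',range(290,352),100,170)); print('bar t',e('t',range(288,305),100,170),e('t',range(336,354),100,170))
    print('shank t',e('t',range(312,328),60,170)); print('shank l r',e('l',range(90,125),270,375),e('r',range(90,125),270,375))
    print('bar l r',e('l',range(136,150),265,375),e('r',range(136,150),265,375))
    cp,e,c,im,hsv=mk('vA'); print('THERM cam',cp)
    print('slot t',e('t',range(364,376),50,180),'b',e('b',range(356,378),100,180),'l',e('l',range(74,92),330,410),'r',e('r',range(74,92),330,410))
    print('head l r',e('l',range(132,140),330,410),e('r',range(132,140),330,410))
    print('BRK t',e('t',range(276,284),50,170),'b',e('b',range(235,286),130,170),'st',e('t',range(235,265),130,170),'l',e('l',range(75,100),262,300),'r',e('r',range(75,100),262,300),'sl',e('l',range(148,155),215,295))
E
python3 seat3.py
```

```text
cam [-57.89043035 -42.36108755]
bar b {28: -82.4, 14: -83.8, 'std': 0.0, 'use': -83.8}
bar t {28: -65.4, 14: -65.8, 'std': 0.0, 'use': -65.4} {28: -65.4, 14: -65.9, 'std': 0.0, 'use': -65.4}
shank t {28: -28.2, 14: -26.5, 'std': 0.0, 'use': -26.5}
shank l r {28: -32.8, 14: -32.3, 'std': 0.2, 'use': -32.3} {28: -50.4, 14: -50.9, 'std': 0.3, 'use': -50.9}
bar l r {28: -13.5, 14: -11.9, 'std': 0.3, 'use': -11.9} {28: -70.3, 14: -71.8, 'std': 0.1, 'use': -71.8}
THERM cam [51.816407   -5.81652139]
slot t {28: 89.7, 14: 91.8, 'std': 0.0, 'use': 91.8} b {28: 15.4, 14: 13.4, 'std': 0.2, 'use': 13.4} l {28: -33.5, 14: -35.1, 'std': 0.1, 'use': -33.5} r {28: -47.6, 14: -49.9, 'std': 0.2, 'use': -49.9}
head l r {28: -20.0, 14: -20.8, 'std': 0.0, 'use': -20.0} {28: -61.1, 14: -64.2, 'std': 0.3, 'use': -64.2}
BRK t {28: 87.6, 14: 89.6, 'std': 0.0, 'use': 89.6} b {28: 22.5, 14: 20.9, 'std': 0.0, 'use': 20.9} st {28: 34.1, 14: 33.2, 'std': 0.0, 'use': 34.1} l {28: 31.1, 14: 33.1, 'std': 0.3, 'use': 33.1} r {28: 19.8, 14: 21.2, 'std': 0.3, 'use': 19.8} sl {28: 64.5, 14: 68.4, 'std': 0.1, 'use': 68.4}
```

```bash
cat >> h.py <<'E'
C=np.array([579.7,-235.7]); _a=np.radians(10.9); X=np.array([np.cos(_a),np.sin(_a)]);Y=np.array([-X[1],X[0]])
SEAT={'key':C-74.3*X-41.8*Y,'therm':C+37.7*X-41.9*Y,'brk':C+51.2*X+26.2*Y}
E
python3 - <<'E'
from h import *
print(SEAT)
for w in [(465,-302,220),(475,0,220),(486,310,215)]: print(shift(w,-90))
E
```

```text
{'key': array([ 514.64465716, -290.7956656 ]), 'therm': array([ 624.64294253, -269.71517186]), 'brk': array([ 625.02198548, -200.29099505])}
(array([  0.1 , -11.  ,   0.59]), np.float64(10.9))
(array([-29.38, -10.99,   7.26]), np.float64(10.9))
(array([-59.61, -10.48,  14.18]), np.float64(10.9))
```

```bash
python3 -m handwheel '[[9,[-1,-4.5,0],0],[9,[-4,-8.5,1],3],[9,[-8.5,-10.5,2],6],[9,[-13.3,-11,3],10.9],[9,[-18.2,-11,4],10.9],[9,[-23,-11,5.3],10.9],[9,[-27.8,-11,6.5],10.9],[9,[-32.7,-11,7.7],10.9],[9,[-37.5,-11,9],10.9],[9,[-42.3,-10.5,10],10.9]]'
python3 - <<'E'
from h import *
print(shift((486,310,215),-90))
E
```

```text
time_s: 4.15
ee_pos: [478.6, 135.8, 216.5]
ee_rot: [-89.6, 0.1, -89.9]
force: [1.7, -0.1, -0.4]
gripper_width: 90.1
(array([-17.42,   0.18,   0.76]), np.float64(0.1))
```

```bash
python3 -m handwheel '[[9,[-4.8,0,0.3],0],[9,[-9.6,0,0.5],0],[9,[-14,0,0.7],0],[9,[-17.4,0,0.8],0],[9,[-17.4,0,0.8],0],[9,[-17.4,0,0.8],0]]'
python3 snap.py vC
```

```text
time_s: 4.75
ee_pos: [486.0, 311.5, 216.8]
ee_rot: [-89.6, 0.1, -89.7]
force: [-0.1, -0.1, 0.8]
gripper_width: 90.0
[486.  311.5 216.8] [-89.6   0.1 -89.7] 4.75
```

View pics/vC.png

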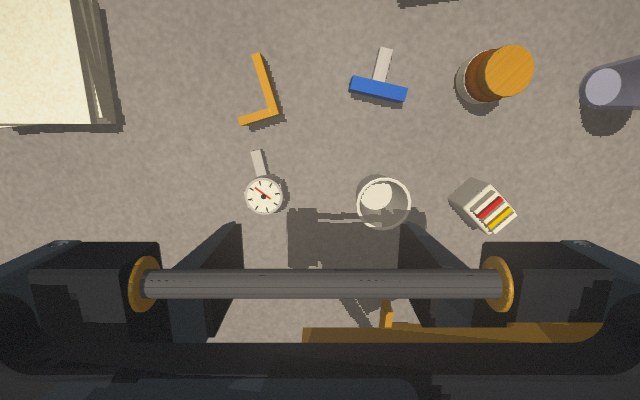

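```bash
python3 - <<'E'
import cv2
im=cv2.imread('pics/vC.png'); cv2.imwrite('pics/vCc.png',cv2.resize(im[30:230,220:420],None,fx=3,fy=3,interpolation=cv2.INTER_NEAREST))
E
```

```text
(no output)
```

View pics/vCc.png

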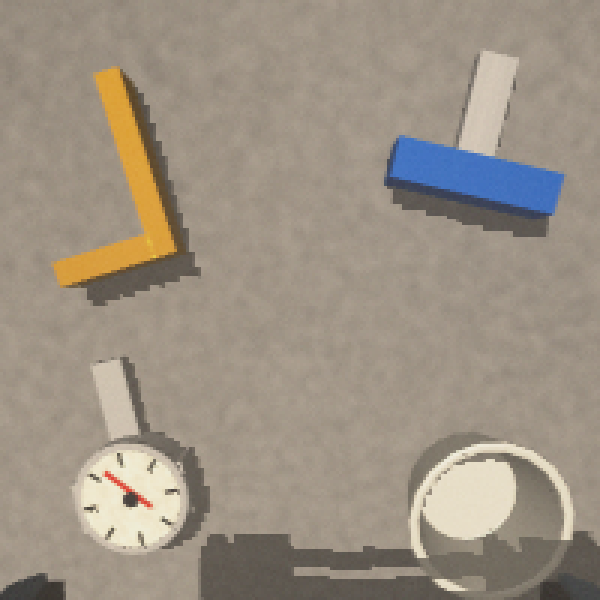

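```bash
cat > parts.py <<'E'
from h import *
import sys
def load(n):
    z=np.load(f'pics/{n}.npz'); im=cv2.imread(f'pics/{n}.png'); return (z['E'],*z['k']),im,cv2.cvtColor(im,cv2.COLOR_BGR2HSV)
def pts(c,m,z): 
    v,u=np.where(m>0); return np.array([onz(c,a,b,z)[:2] for a,b in zip(u,v)]),u,v
def brk(c,hsv,win,vs=120):
    u0,u1,v0,v1=win; m=np.zeros(hsv.shape[:2],np.uint8); m[v0:v1,u0:u1]=cv2.inRange(hsv,(10,150,vs),(30,255,255))[v0:v1,u0:u1]
    n,l,st,_=cv2.connectedComponentsWithStats(m); i=1+np.argmax(st[1:,4]); m=(l==i).astype(np.uint8)
    p,u,v=pts(c,m,32); 
    # find long leg: iterate line fit
    yaw=np.radians(15)
    for it in range(6):
        d=np.array([np.cos(yaw),np.sin(yaw)]); nn=np.array([-d[1],d[0]])
        a=p@d; b=p@nn
        sel=a>a.min()+15
        q=p[sel]; vx=cv2.fitLine(q.astype(np.float32),cv2.DIST_L2,0,.01,.01).ravel(); yaw=np.arctan2(vx[1],vx[0]); 
        if np.cos(yaw)<0: yaw+=np.pi
    a=p@d;b=p@nn; A=(a.min(),a.max()); cen=np.median(b[sel]); B=np.percentile(b[sel],[1,99]); 
    print('brk yaw',np.degrees(yaw),'len',A[1]-A[0],'thick',B,'short to',b.max()-cen)
    x0=(A[0]+28+A[1]-36)/2; P=x0*d+cen*nn; print('brk_mid',P); return P,np.degrees(yaw)
def key(c,hsv,win):
    u0,u1,v0,v1=win; m=np.zeros(hsv.shape[:2],np.uint8); m[v0:v1,u0:u1]=cv2.inRange(hsv,(100,120,60),(125,255,255))[v0:v1,u0:u1]
    V=hsv[:,:,2][m>0]; print('V hist',np.histogram(V,8))
    t,_=cv2.threshold(V.reshape(-1,1),0,255,cv2.THRESH_OTSU); mt=((m>0)&(hsv[:,:,2]>t)).astype(np.uint8)
    for nm,mm in (('all',m),('bright',mt)):
        p,_,_=pts(c,mm,32); print(nm,cv2.minAreaRect(p.astype(np.float32)))
def therm(c,im,hsv,win):
    u0,u1,v0,v1=win; m=np.zeros(hsv.shape[:2],np.uint8); m[v0:v1,u0:u1]=cv2.inRange(hsv,(0,0,190),(180,70,255))[v0:v1,u0:u1]
    n,l,st,ce=cv2.connectedComponentsWithStats(m); i=1+np.argmax(st[1:,4])
    ct=cv2.findContours((l==i).astype(np.uint8),0,1)[0][0]; (a,b),r=cv2.minEnclosingCircle(ct); print('dial px',a,b,r,st[i])
    p,_,_=pts(c,(l==i).astype(np.uint8),32); (x,y),rr=cv2.minEnclosingCircle(p.astype(np.float32)); print('dial',x,y,rr); return np.array([x,y])
if __name__=='__main__':
    c,im,hsv=load('vC'); print('cam',ray(c,0,0)[0])
    brk(c,hsv,(230,290,45,135)); key(c,hsv,(340,415,70,110)); T=therm(c,im,hsv,(238,292,172,220))
    for u,v in [(118/3+220-.0,360/3+30),(0,0)]: print(onz(c,u,v,14))
    print([hsv[30+int(y/3),220+int(x/3)].tolist() for x,y in [(110,380),(115,400),(125,430),(130,70),(180,450),(60,400),(84,480),(130,470),(180,230),(165,190)]])
E
python3 parts.py
```

```text
cam [558.61211284 312.221395   388.15727727]
brk yaw 16.753878 len 63.73389814672669 thick [178.87618963 187.76957396] short to 39.89171631039707
brk_mid [592.33669258 369.78607304]
V hist (array([  8,   6,   5,   3,   5,  18,  23, 727]), array([109., 120., 131., 142., 153., 164., 175., 186., 197.]))
all ((593.4405517578125, 251.3662567138672), (60.31174850463867, 14.073112487792969), 77.83699798583984)
bright ((593.4889526367188, 250.90859985351562), (59.43756866455078, 13.786495208740234), 77.83970642089844)
dial px 263.0294189453125 195.1764678955078 19.292797088623047 [244 178  38  37 959]
dial 475.2034912109375 377.66558837890625 22.751867294311523
[526.26297394 383.63632745  14.        ]
[679.93716919 647.91818498  14.        ]
[[18, 39, 207], [19, 36, 204], [16, 38, 208], [17, 40, 158], [19, 37, 110], [17, 42, 163], [22, 38, 236], [26, 31, 238], [15, 33, 92], [17, 81, 91]]
```

```bash
python3 - <<'E'
from parts import *
c,im,hsv=load('vC')
m=np.zeros((400,640),np.uint8); m[148:174,245:270]=cv2.inRange(hsv,(0,0,190),(180,80,255))[148:174,245:270]
n,l,st,_=cv2.connectedComponentsWithStats(m); i=1+np.argmax(st[1:,4]); print(st[i])
p,_,_=pts(c,(l==i).astype(np.uint8),14); print(cv2.minAreaRect(p.astype(np.float32)),p.mean(0))
vx=cv2.fitLine(p.astype(np.float32),cv2.DIST_L2,0,.01,.01).ravel(); print(np.degrees(np.arctan2(vx[1],vx[0])))
T=np.array([475.2,377.7]); d=p.mean(0)-T; print('axis->stem',np.degrees(np.arctan2(d[1],d[0])), 'tip dist',np.linalg.norm(p-T,axis=1).max())
E
```

```text
[251 150  15  24 229]
((511.9412536621094, 386.0771789550781), (28.303138732910156, 11.316265106201172), 12.564550399780273) [512.3134466  386.06851207]
13.5313015
axis->stem 12.706810450327112 tip dist 51.94435353345443
```

```bash
python3 - <<'E'
from h import *
for w in [(475.2,377.7,60),(475.2,377.7,16)]: print(shift(w,-77.2))
E
```

```text
(array([-6.71, 15.69, -1.18]), np.float64(-12.6))
(array([-6.71, 20.09, -1.21]), np.float64(-12.6))
```

```bash
python3 -m handwheel '[[6.5,[-2.2,4,-0.4],-6],[6.5,[-4.5,8,-0.8],-12.6],[6.5,[-6.7,11.5,-1.2],-12.6],[6.5,[-6.7,14.5,-1.2],-12.6],[6.5,[-6.7,15.7,-1.2],-12.6],[6.5,[-6.7,15.7,-1.2],-12.6],[6.5,[-6.7,15.7,-1.2],-12.6]]'
python3 - <<'E'
from h import *
print(shift((475.2,377.7,16),-77.2))
E
python3 snap.py vD
```

```text
time_s: 5.5
ee_pos: [476.2, 377.4, 61.4]
ee_rot: [-89.5, 0.0, -77.3]
force: [0.7, 0.9, -0.0]
gripper_width: 65.1
(array([-0.05,  4.54, -0.13]), np.float64(-0.1))
[476.2 377.4  61.4] [-89.5   0.  -77.3] 5.5
```

View pics/vD.png

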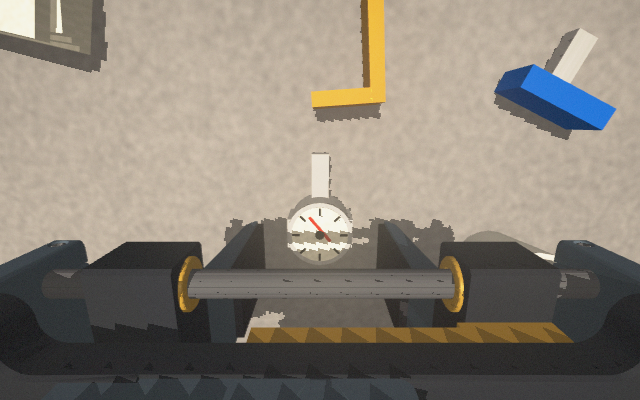

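```bash
python3 -m handwheel '[[6.5,[0,3,-0.1],0],[6.5,[0,4.5,-0.15],0],[6.5,[0,4.5,-0.15],0],[4,[0,4.5,-0.15],0],[4,[0,4.5,-0.15],0],[4,[0,4.5,-0.15],0],[4,[0,4.5,-0.15],0],[4,[0,4.5,-0.15],0]]' 40
```

```text
time_s: 6.35
ee_pos: [476.2, 378.0, 18.4]
ee_rot: [-89.3, 0.1, -77.3]
force: [-0.4, -0.8, 5.3]
gripper_width: 43.3
```

```bash
python3 - <<'E'
from h import *
s=SEAT['therm']; print(s)
for w in [(477,378,190),(500,250,190),(560,0,190),(s[0]+1,s[1],190)]: print(shift(w,-79.1))
E
```

```text
[ 624.64294253 -269.71517186]
(array([-1.000e-02, -1.716e+01,  3.000e-01]), np.float64(1.8))
(array([ 12.98, -17.19,  -0.27]), np.float64(1.8))
(array([ 38.69, -17.24,   0.08]), np.float64(1.8))
(array([ 66.44, -17.29,   0.55]), np.float64(1.8))
```

```bash
python3 -m handwheel '[[4,[0,-2,0],0],[4,[0,-6,0],0],[4,[0.5,-10.5,0],0],[4,[2.5,-15,0],0],[4,[6,-17.2,0],1.8],[4,[10.5,-17.2,0],1.8],[4,[15.3,-17.2,0],1.8],[4,[20.2,-17.2,0],1.8],[4,[25,-17.2,0],1.8],[4,[29.8,-17.2,0],1.8]]' 50
python3 - <<'E'
from h import *
s=SEAT['therm'];print(shift((s[0]+1,s[1],190),-79.1))
E
```

```text
time_s: 7.35
ee_pos: [539.4, 84.6, 189.7]
ee_rot: [-89.3, 0.1, -79.1]
force: [1.0, 0.2, -1.4]
gripper_width: 43.6
(array([36.43, -0.1 ,  1.76]), np.float64(0.0))
```

```bash
python3 -m handwheel '[[4,[4.8,0,0],0],[4,[9.6,0,0.2],0],[4,[14.5,0,0.4],0],[4,[19.4,0,0.7],0],[4,[24.3,0,1],0],[4,[29.2,0,1.3],0],[4,[33,0,1.6],0],[4,[36.4,0,1.8],0],[4,[36.4,3,1.8],0],[4,[36.4,3,1.8],0]]' 50
python3 - <<'E'
from h import *
s=SEAT['therm'];print(shift((s[0]+1,s[1],80),-79.1))
E
python3 snap.py vE
```

```text
time_s: 8.35
ee_pos: [623.6, -269.1, 154.2]
ee_rot: [-89.7, 0.5, -79.2]
force: [-0.7, 0.2, -2.0]
gripper_width: 43.7
(array([0.16, 7.42, 0.15]), np.float64(-0.1))
[ 623.6 -269.1  154.2] [-89.7   0.5 -79.2] 8.35
```

View pics/vE.png

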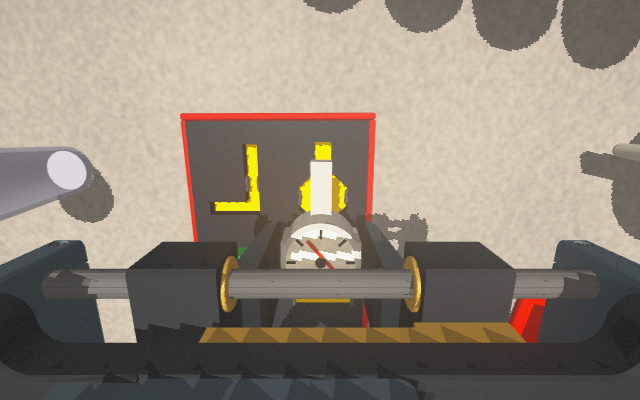

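```bash
python3 - <<'E'
from parts import *
c,im,hsv=load('vE'); p=np.array([623.6,-269.1]); 
yw=np.radians(-79.2); tx=np.array([np.cos(yw),np.sin(yw)]); tz=np.array([-np.sin(yw),np.cos(yw)])
m=np.zeros((400,640),np.uint8); m[155:213,300:345]=cv2.inRange(hsv,(0,0,190),(180,80,255))[155:213,300:345]
v,u=np.where(m>0); print('stem rows',v.min(),v.max())
for r in (165,175,185,195): 
    q=u[v==r]; 
    for z in (154.2-4.4,): print(r,q.min(),q.max(),[(round((w:=onz(c,k,r,z)[:2]-p)@tx,1),round(w@tz,1)) for k in (q.min()-.5,q.max()+.5)])
w=onz(c,320,v.min()-.5,149.8)[:2]-p; print('tip from TCP along tz',w@tz)
yel=cv2.inRange(hsv,(20,140,50),(38,255,255))
for r in (144,148,152):
    q=np.where(yel[r,305:345])[0]+305; print('slot',r,q.min(),q.max(),[[round((w:=onz(c,k,r,z)[:2]-p)@tx,1) for z in (28,14)] for k in (q.min()-.5,q.max()+.5)])
E
```

```text
stem rows 161 212
165 310 331 [(np.float64(-6.5), np.float64(49.4)), (np.float64(5.7), np.float64(49.5))]
175 311 331 [(np.float64(-6.0), np.float64(43.8)), (np.float64(5.7), np.float64(43.9))]
185 311 331 [(np.float64(-6.1), np.float64(38.1)), (np.float64(5.8), np.float64(38.2))]
195 311 331 [(np.float64(-6.1), np.float64(32.4)), (np.float64(5.8), np.float64(32.4))]
tip from TCP along tz 51.94503971518369
slot 144 315 331 [[np.float64(-6.9), np.float64(-7.3)], [np.float64(8.8), np.float64(9.2)]]
slot 148 315 331 [[np.float64(-6.9), np.float64(-7.3)], [np.float64(8.8), np.float64(9.2)]]
slot 152 314 330 [[np.float64(-7.9), np.float64(-8.3)], [np.float64(7.9), np.float64(8.3)]]
```

```bash
python3 -m handwheel '[[4,[0.1,4,0.1],0],[4,[0.1,7.5,0.1],0],[4,[0.1,9.5,0.1],0],[4,[0.1,9.7,0.1],0],[4,[0.1,9.7,0.1],0],[4,[0.1,9.7,0.1],0]]' 50
python3 - <<'E'
from h import *
s=SEAT['therm'];print(shift((s[0]+.5,s[1],55),-79.1))
E
python3 snap.py vF
```

```text
time_s: 9.0
ee_pos: [627.8, -268.8, 61.8]
ee_rot: [-89.4, 0.2, -79.1]
force: [0.5, 0.3, -0.4]
gripper_width: 43.5
(array([ 0.04,  0.68, -0.28]), np.float64(0.0))
[ 627.8 -268.8   61.8] [-89.4   0.2 -79.1] 9.0
```

View pics/vF.png

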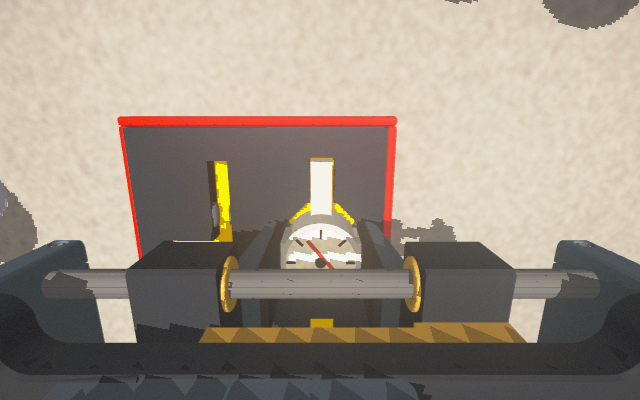

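```bash
python3 -m handwheel '[[4,[0,0.3,-0.25],0],[4,[0,1,-0.25],0],[4,[0,1,-0.25],0],[4,[0,1,-0.25],0]]' 50
python3 - <<'E'
from h import *
s=SEAT['therm'];print(shift((s[0]+.5,s[1],32),-79.1))
E
python3 snap.py vG; python3 - <<'E'
import cv2
im=cv2.imread('pics/vG.png'); cv2.imwrite('pics/vGc.png',cv2.resize(im[130:270,240:400],None,fx=4,fy=4,interpolation=cv2.INTER_NEAREST))
E
```

```text
time_s: 9.45
ee_pos: [625.1, -269.3, 51.4]
ee_rot: [-89.4, 0.3, -79.1]
force: [0.2, 0.3, -1.7]
gripper_width: 43.9
(array([ 0.05,  1.94, -0.02]), np.float64(0.0))
[ 625.1 -269.3   51.4] [-89.4   0.3 -79.1] 9.45
```

View pics/vGc.png

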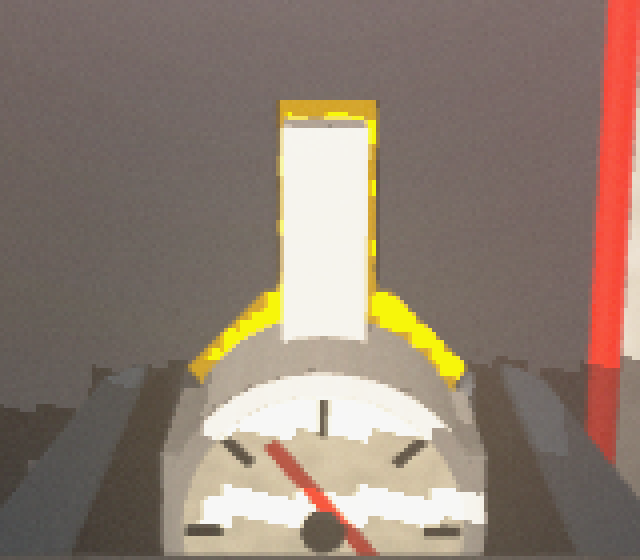

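```bash
python3 -m handwheel '[[4,[0.05,0.6,0],0],[4,[0.05,1.1,0],0],[4,[0.05,1.5,0],0],[4,[0.05,1.9,0],0],[4,[0.05,2.1,0],0],[4,[0.05,2.1,0],0],[4,[0.05,2.1,0],0]]' 55
```

```text
time_s: 10.2
ee_pos: [625.8, -269.8, 32.4]
ee_rot: [-89.4, 0.2, -79.1]
force: [-3.3, 0.6, 9.1]
gripper_width: 43.8
```

```bash
python3 -m handwheel '[[4,[0,0.2,0],0],[4,[0,0.4,0],0],[4,[0,0.4,0],0]]' 55; python3 snap.py vH; python3 - <<'E'
import cv2
im=cv2.imread('pics/vH.png'); cv2.imwrite('pics/vHc.png',cv2.resize(im[130:270,240:400],None,fx=4,fy=4,interpolation=cv2.INTER_NEAREST))
E
```

```text
time_s: 10.5
ee_pos: [625.8, -269.8, 32.3]
ee_rot: [-89.3, 0.2, -79.1]
force: [-7.3, 3.2, 20.3]
gripper_width: 43.6
[ 625.8 -269.8   32.3] [-89.3   0.2 -79.1] 10.5
```

View pics/vHc.png

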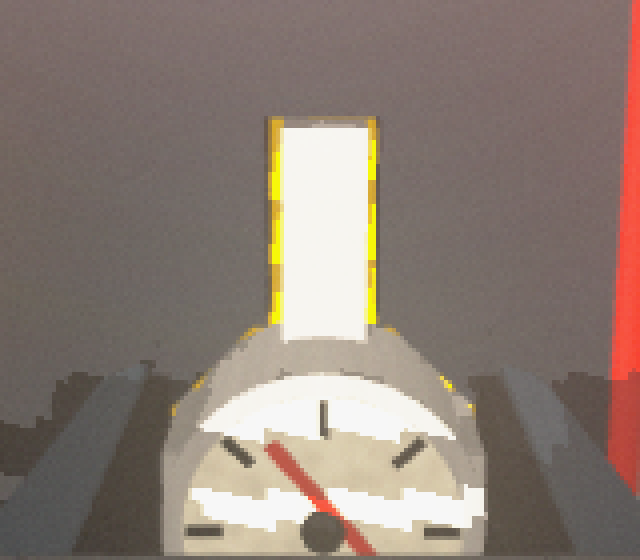

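```bash
python3 -m handwheel '[[4,[0,0.3,-0.1],0],[4,[0,0.3,-0.15],0],[4,[0,0.3,-0.15],0]]' 55; python3 -m handwheel '[[5.5,[0,0,0],0],[5.5,[0,0,0],0],[5.5,[0,-1,0],0],[5.5,[0,-4.5,0],0],[5.5,[0,-8,0],0],[5.5,[0,-8,0],0]]'; python3 snap.py vI
```

```text
time_s: 10.85
ee_pos: [625.8, -269.8, 32.4]
ee_rot: [-89.1, 0.1, -79.1]
force: [-2.2, 3.7, 13.3]
gripper_width: 43.6
time_s: 11.45
ee_pos: [627.6, -271.7, 118.3]
ee_rot: [-88.6, -0.3, -79.1]
force: [-0.3, -0.2, 0.6]
gripper_width: 55.1
[ 627.6 -271.7  118.3] [-88.6  -0.3 -79.1] 11.45
```

View pics/vI.png

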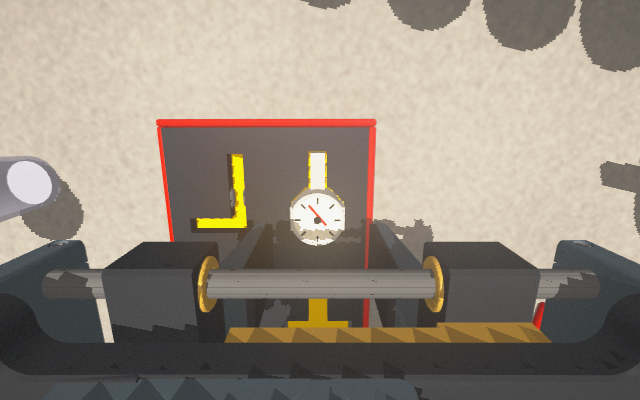

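```bash
python3 - <<'E'
from h import *
d=np.array([np.cos(np.radians(16.75)),np.sin(np.radians(16.75))]); b=np.array([592.3,369.8])+3*d; print(b)
for w in [(610,0,200),(b[0],b[1],120)]: print(shift(w,-73.25))
E
```

```text
[595.17271408 370.6645888 ]
(array([-26.91,  -8.42,   3.71]), np.float64(-5.9))
(array([-63.6 ,  -0.37,   9.09]), np.float64(-5.9))
```

```bash
python3 -m handwheel '[[5,[-1,-4.5,0],0],[5,[-4,-8.2,0.5],0],[5,[-8.8,-8.4,1.2],-2],[5,[-13.7,-8.4,2],-3],[5,[-18.6,-8.4,2.6],-5.9],[5,[-23.5,-8.4,3.2],-5.9],[5,[-28.4,-8.4,3.9],-5.9],[5,[-33.3,-8.4,4.6],-5.9],[5,[-38.2,-8.4,5.3],-5.9],[5,[-43.1,-8.4,6],-5.9]]'
python3 - <<'E'
from h import *
print(shift((595.2,370.7,120),-73.25))
E
```

```text
time_s: 12.5
ee_pos: [600.8, 165.0, 198.7]
ee_rot: [-89.0, -0.2, -73.2]
force: [0.4, -0.6, 0.0]
gripper_width: 50.0
(array([-19.88,   7.88,   5.26]), np.float64(0.0))
```

```bash
python3 -m handwheel '[[4,[-4.5,0,1.2],0],[4,[-9,0,2.4],0],[4,[-13.2,1.5,3.5],0],[4,[-17,4.2,4.5],0],[4,[-19.5,7,5.2],0],[4,[-19.9,7.9,5.2],0],[4,[-19.9,7.9,5.2],0],[4,[-19.9,7.9,5.2],0]]'
python3 snap.py vJ
```

```text
time_s: 13.3
ee_pos: [594.9, 369.7, 120.1]
ee_rot: [-89.0, -0.3, -73.3]
force: [-0.4, -0.2, -0.5]
gripper_width: 40.1
[594.9 369.7 120.1] [-89.   -0.3 -73.3] 13.3
```

View pics/vJ.png

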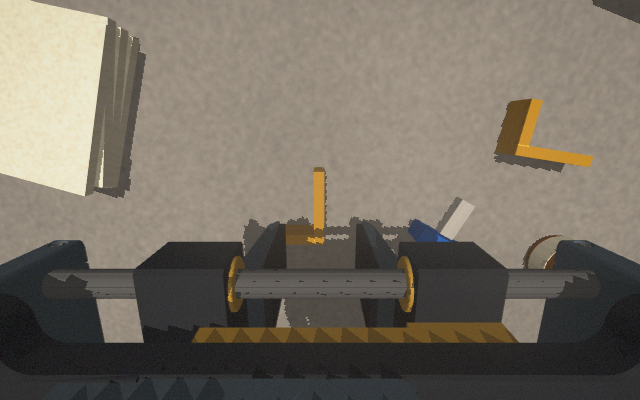

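```bash
python3 - <<'E'
from parts import *
c,im,hsv=load('vJ')
m=cv2.inRange(hsv,(10,150,170),(30,255,255))[160:240,305:335]; v,u=np.where(m>0); v+=160;u+=305
for r in (172,180,200,220): q=u[v==r]; print(r,q.min(),q.max(),onz(c,(q.min()+q.max())/2,r,32).round(1))
q=v[u==320]; print('rows',v.min()); t=onz(c,320,v.min()-.5,32)[:2]; print('tip',t,'pt',t-36*np.array([np.cos(np.radians(16.75)),np.sin(np.radians(16.75))]))
print(shift((595.2,370.7,17),-73.25))
E
```

```text
172 314 323 [626.6 380.6  32. ]
180 314 323 [620.2 378.7  32. ]
200 314 323 [603.9 373.8  32. ]
220 314 323 [587.1 368.8  32. ]
rows 172
tip [627.39481065 379.56267814] pt [592.92224166 369.18761249]
(array([-0.15, 10.4 , -0.19]), np.float64(-0.0))
```

```bash
python3 -m handwheel '[[4,[-0.1,4.5,-0.1],0],[4,[-0.15,8,-0.2],0],[4,[-0.15,10,-0.2],0],[4,[-0.15,10.4,-0.2],0],[4,[-0.15,10.4,-0.2],0],[4,[-0.15,10.4,-0.2],0]]' 50
python3 - <<'E'
from h import *
print(shift((595.2,370.9,17),-73.25))
E
```

```text
time_s: 13.95
ee_pos: [596.8, 370.9, 19.5]
ee_rot: [-88.6, -0.2, -73.3]
force: [-1.1, 0.3, 0.0]
gripper_width: 40.1
(array([-0.05,  0.24, -0.16]), np.float64(-0.1))
```

```bash
python3 -m handwheel '[[4,[0,0.2,-0.15],0],[4,[0,0.2,-0.15],0],[0.5,[0,0.2,-0.15],0],[0.5,[0,0.2,-0.15],0],[0.5,[0,0.2,-0.15],0],[0.5,[0,0.2,-0.15],0],[0.5,[0,0.2,-0.15],0],[0.5,[0,0.2,-0.15],0]]' 50
python3 - <<'E'
from h import *
d=np.array([np.cos(np.radians(16.75)),np.sin(np.radians(16.75))])
print((state()['ee_pos'][:2]-np.array([592.3,369.8]))@d, 'tcp ahead of part pt')
s=SEAT['brk']+3*X
for w in [(597,371,200),(585,0,200),(s[0],s[1],200)]: print(shift(w,-79.1))
E
```

```text
time_s: 14.75
ee_pos: [595.3, 370.5, 17.3]
ee_rot: [-88.6, -0.2, -73.3]
force: [1.1, -0.2, 0.8]
gripper_width: 8.8
3.1176649409534907 tcp ahead of part pt
(array([  0.06, -18.26,   0.61]), np.float64(5.8))
(array([ 35.26, -18.43, -11.18]), np.float64(5.8))
(array([ 55.62, -18.41, -12.79]), np.float64(5.8))
```

```bash
python3 -m handwheel '[[0.5,[0,-2,0],0],[0.5,[0,-6,0],0],[0.5,[0,-10.5,0],0],[0.5,[1.5,-15,-0.3],0],[0.5,[4.5,-18.3,-1.3],2],[0.5,[9.2,-18.4,-2.7],4],[0.5,[13.8,-18.4,-4.2],5.8],[0.5,[18.4,-18.4,-5.7],5.8],[0.5,[23,-18.4,-7.2],5.8],[0.5,[27.6,-18.4,-8.7],5.8]]' 50
python3 - <<'E'
from h import *
s=SEAT['brk']+3*X
for w in [(585,0,200),(s[0],s[1],150)]: print(shift(w,-79.1))
E
```

```text
time_s: 15.75
ee_pos: [586.2, 78.5, 199.9]
ee_rot: [-88.7, -0.0, -79.1]
force: [0.9, -0.8, -1.6]
gripper_width: 8.2
(array([ 7.69, -0.05, -1.6 ]), np.float64(-0.0))
(array([28.11,  4.98, -1.27]), np.float64(-0.0))
```

```bash
python3 -m handwheel '[[0.5,[4.8,0,-0.8],0],[0.5,[9.6,0,-1.6],0],[0.5,[14.4,0,-1.5],0],[0.5,[19.3,0,-1.4],0],[0.5,[23.5,1,-1.3],0],[0.5,[27,3,-1.3],0],[0.5,[28.1,5,-1.3],0],[0.5,[28.1,5,-1.3],0],[0.5,[28.1,5,-1.3],0]]' 50
python3 snap.py vK
python3 - <<'E'
from h import *
s=SEAT['brk']+3*X
print(shift((s[0],s[1],55),-79.1))
E
```

```text
time_s: 16.65
ee_pos: [627.3, -199.2, 149.5]
ee_rot: [-88.7, 0.0, -79.1]
force: [1.3, -0.6, -1.1]
gripper_width: 8.4
[ 627.3 -199.2  149.5] [-88.7   0.  -79.1] 16.65
(array([ 0.08,  9.55, -0.24]), np.float64(0.0))
```

View pics/vK.png

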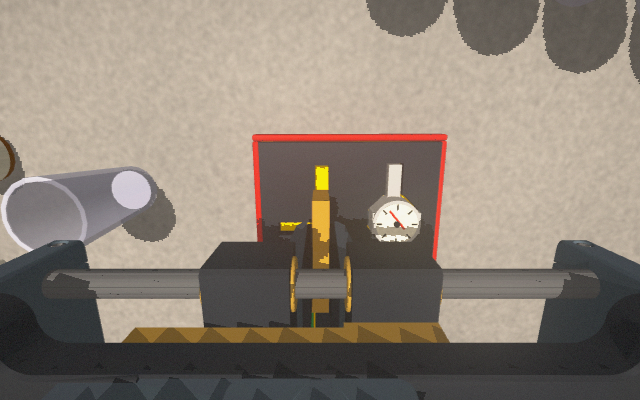

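```bash
python3 -m handwheel '[[0.5,[0.1,4.5,-0.3],0],[0.5,[0.1,7.5,-0.3],0],[0.5,[0.1,9,-0.35],0],[0.5,[0.1,9.7,-0.35],0],[0.5,[0.1,9.7,-0.35],0],[0.5,[0.1,9.7,-0.35],0]]' 50
python3 snap.py vL; python3 - <<'E'
from h import *
s=SEAT['brk']+2.3*X
print(shift((s[0],s[1],31),-79.1))
im=cv2.imread('pics/vL.png'); cv2.imwrite('pics/vLc.png',cv2.resize(im[130:270,240:400],None,fx=4,fy=4,interpolation=cv2.INTER_NEAREST))
E
```

```text
time_s: 17.3
ee_pos: [628.2, -199.9, 55.3]
ee_rot: [-88.5, -0.1, -79.0]
force: [0.1, -0.1, -0.7]
gripper_width: 8.9
[ 628.2 -199.9   55.3] [-88.5  -0.1 -79. ] 17.3
(array([-0.05,  2.44, -0.16]), np.float64(0.0))
```

View pics/vLc.png

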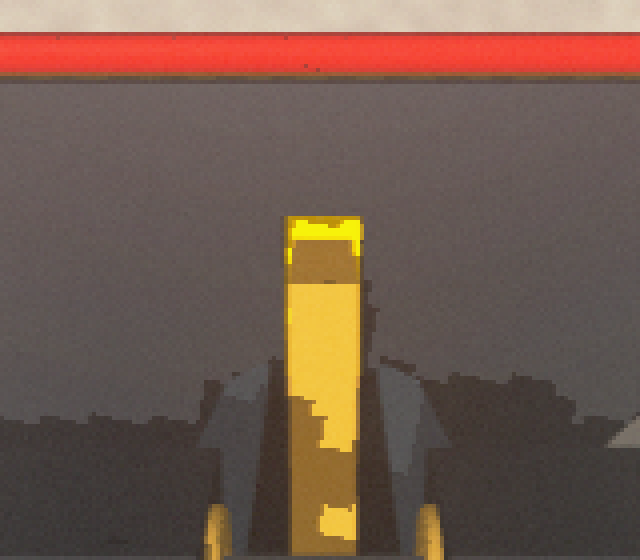

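```bash
python3 -m handwheel '[[0.5,[0,0.3,-0.15],0],[0.5,[0,0.8,-0.2],0],[0.5,[0,1.3,-0.2],0],[0.5,[0,1.8,-0.2],0],[0.5,[0,2.3,-0.2],0],[0.5,[0,2.7,-0.2],0],[0.5,[0,2.8,-0.2],0],[0.5,[0,2.8,-0.2],0]]' 58
python3 snap.py vM; python3 - <<'E'
from h import *
im=cv2.imread('pics/vM.png'); cv2.imwrite('pics/vMc.png',cv2.resize(im[130:270,240:400],None,fx=4,fy=4,interpolation=cv2.INTER_NEAREST))
E
```

```text
time_s: 18.15
ee_pos: [627.4, -200.5, 31.3]
ee_rot: [-88.3, -0.2, -79.0]
force: [-5.1, 2.2, 20.8]
gripper_width: 8.6
[ 627.4 -200.5   31.3] [-88.3  -0.2 -79. ] 18.15
```

View pics/vMc.png

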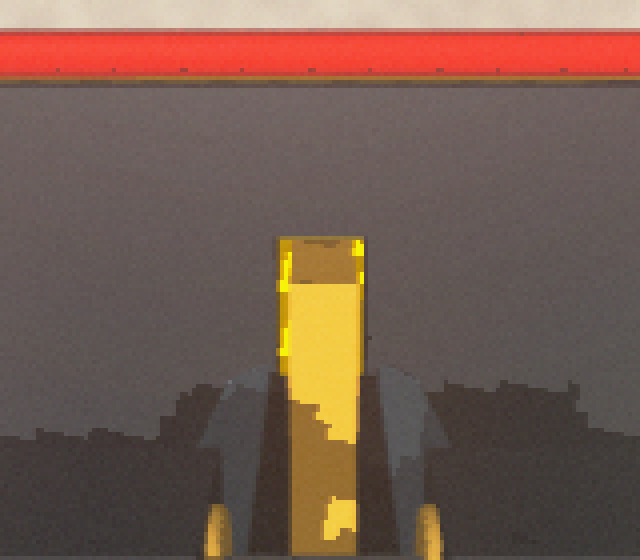

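```bash
python3 -m handwheel '[[3,[0,-0.1,0],0],[3,[0,-0.1,0],0],[3,[0,-0.1,0],0],[3,[0,-3,0],0],[3,[0,-7,-1.5],0],[3,[0.5,-9,-5],0],[3,[1,-10.5,-7.5],0],[3,[1,-10.5,-7.5],0],[3,[1,-10.5,-7.5],0]]'
python3 snap.py vN
```

```text
time_s: 19.1
ee_pos: [552.6, -225.0, 133.8]
ee_rot: [-88.3, -0.2, -79.1]
force: [0.1, 0.3, -1.0]
gripper_width: 29.9
[ 552.6 -225.   133.8] [-88.3  -0.2 -79.1] 19.1
```

View pics/vN.png

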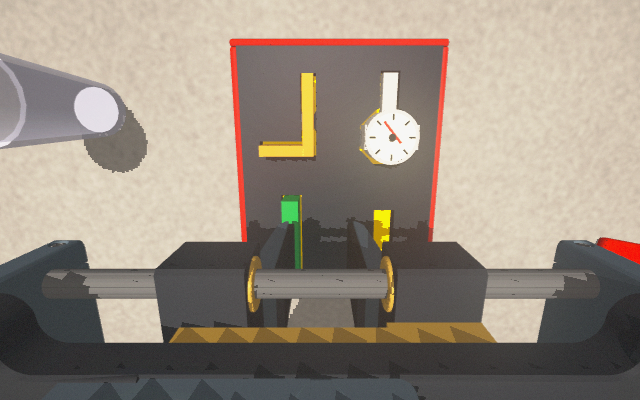

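```bash
sed -i 's/def brk(c,hsv,win,vs=120)/def brk(c,hsv,win,vs=120,z=32)/; s/p,u,v=pts(c,m,32); $/p,u,v=pts(c,m,z)/; s/def therm(c,im,hsv,win)/def therm(c,im,hsv,win,z=32)/; s/(l==i).astype(np.uint8),32)/(l==i).astype(np.uint8),z)/' parts.py; cat > chk.py <<'E'
from parts import *
c,im,hsv=load('vN')
P,y=brk(c,hsv,(250,322,65,165),150,46); print('vs seat',(P-SEAT['brk'])@X,(P-SEAT['brk'])@Y,y-10.9)
T=therm(c,im,hsv,(355,425,107,170),46); print('vs seat',(T-SEAT['therm'])@X,(T-SEAT['therm'])@Y)
cv2.imwrite('pics/vNc.png',cv2.resize(im[60:180,240:440],None,fx=4,fy=4,interpolation=cv2.INTER_NEAREST))
E
python3 chk.py
```

```text
brk yaw 10.613974 len 63.57483638965027 thick [-318.13330044 -307.12983257] short to 40.05817055757626
brk_mid [ 624.55323259 -201.00041429]
vs seat -0.5944439341501626 -0.6079813708314901 -0.286026
dial px 390.9249267578125 135.68211364746094 30.0386962890625 [ 364  107   56   58 2321]
dial 625.794921875 -268.79400634765625 23.883846282958984
vs seat 1.3053843555976843 0.6867124573500072
```

View pics/vNc.png

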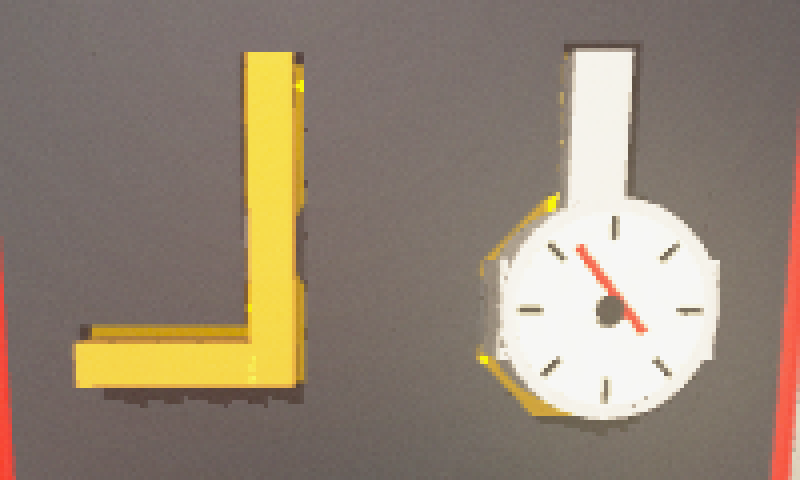

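```bash
python3 - <<'E'
from h import *
for w in [(555,-150,200),(560,0,200),(575,130,200),(593.4,251.2,130)]: print(shift(w,-12.2))
E
```

```text
(array([-7.27, -6.65,  1.82]), np.float64(-66.9))
(array([-21.9 ,  -6.59,   5.15]), np.float64(-66.9))
(array([-34.38,  -6.51,   9.09]), np.float64(-66.9))
(array([-45.95,   0.58,  13.  ]), np.float64(-66.9))
```

```bash
python3 -m handwheel '[[4,[-1.5,-4,0],0],[4,[-5.5,-6.5,1],-8],[4,[-10,-6.6,2.4],-16],[4,[-14.7,-6.6,3.5],-24],[4,[-19.4,-6.6,4.6],-32],[4,[-24,-6.6,5.8],-40],[4,[-28.6,-6.6,7],-48],[4,[-33.2,-6.6,8.5],-56],[4,[-37.5,-6.4,10],-64],[4,[-41,-5,11.5],-66.9]]'
python3 - <<'E'
from h import *
print(shift((593.4,251.2,140),-12.2))
E
```

```text
time_s: 20.15
ee_pos: [587.6, 203.7, 185.4]
ee_rot: [-89.4, -1.7, -11.8]
force: [0.2, 0.3, -0.2]
gripper_width: 40.3
(array([-0.54,  4.57,  4.72]), np.float64(0.4))
```

```bash
python3 -m handwheel '[[4,[-0.3,2.5,2.5],0.4],[4,[-0.5,4.6,4.5],0.4],[4,[-0.5,4.6,4.7],0.4],[4,[-0.5,4.6,4.7],0.4],[4,[-0.5,4.6,4.7],0.4]]'
python3 snap.py vO; python3 - <<'E'
from h import *
print(shift((593.4,251.2,18),-12.2))
E
```

```text
time_s: 20.65
ee_pos: [594.3, 250.6, 140.2]
ee_rot: [-89.4, -1.7, -12.2]
force: [-0.2, -0.5, -0.3]
gripper_width: 40.2
[594.3 250.6 140.2] [-89.4  -1.7 -12.2] 20.65
(array([-0.49, 12.26, -0.08]), np.float64(-0.1))
```

View pics/vO.png

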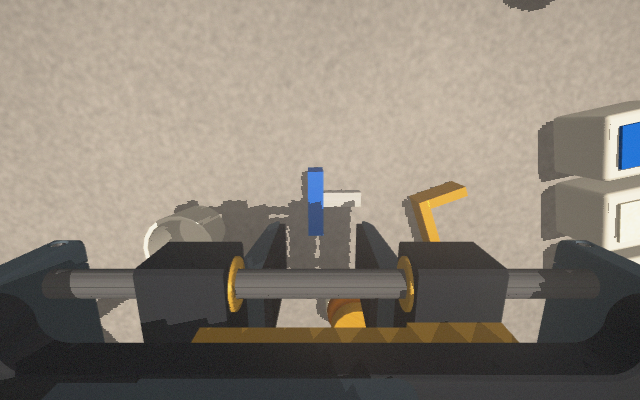

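```bash
python3 - <<'E'
from parts import *
c,im,hsv=load('vO')
z=32
key(c,hsv,(300,330,160,237))
E
sed -n 20,27p parts.py | head -3
```

```text
V hist (array([337,   8,   6,   0,   0,   2,   1, 462]), array([113.  , 126.75, 140.5 , 154.25, 168.  , 181.75, 195.5 , 209.25,
       223.  ]))
all ((593.5122680664062, 251.8243408203125), (59.19725036621094, 12.723332405090332), 77.87187957763672)
bright ((596.0665893554688, 263.71051025390625), (33.19610595703125, 12.723341941833496), 77.87162017822266)
    print('brk yaw',np.degrees(yaw),'len',A[1]-A[0],'thick',B,'short to',b.max()-cen)
    x0=(A[0]+28+A[1]-36)/2; P=x0*d+cen*nn; print('brk_mid',P); return P,np.degrees(yaw)
def key(c,hsv,win):
```

```bash
python3 -m handwheel '[[4,[-0.1,4.5,0],0],[4,[-0.3,8.5,0],0],[4,[-0.5,11,-0.05],0],[4,[-0.5,12.1,-0.05],0],[4,[-0.5,12.3,-0.05],0],[4,[-0.5,12.3,-0.05],0]]' 50
python3 - <<'E'
from h import *
print(shift((593.4,251.5,18),-12.2))
E
```

```text
time_s: 21.3
ee_pos: [594.6, 251.5, 19.1]
ee_rot: [-89.3, -1.9, -12.3]
force: [0.3, 0.3, 0.8]
gripper_width: 39.9
(array([-0.12,  0.1 , -0.03]), np.float64(-0.1))
```

```bash
python3 -m handwheel '[[4,[-0.1,0.05,0],0],[0.8,[-0.1,0.05,0],0],[0.8,[-0.1,0.05,0],0],[0.8,[-0.1,0.05,0],0],[0.8,[-0.1,0.05,0],0],[0.8,[-0.1,0.05,0],0],[0.8,[-0.1,0.05,0],0]]' 50
python3 - <<'E'
from h import *
s=SEAT['key']
for w in [(593,251,200),(565,120,200),(545,0,200),(530,-150,200),(s[0],s[1],200),(s[0],s[1],130)]: print(shift(w,10.9))
E
```

```text
time_s: 22.0
ee_pos: [593.6, 251.9, 18.9]
ee_rot: [-89.3, -1.9, -12.3]
force: [-1.8, 0.8, 4.7]
gripper_width: 13.6
(array([  0.55, -18.1 ,   0.14]), np.float64(-23.2))
(array([  0.61, -18.27, -13.26]), np.float64(-23.2))
(array([  1.21, -18.41, -25.41]), np.float64(-23.2))
(array([  2.94, -18.55, -40.38]), np.float64(-23.2))
(array([  4.45, -18.68, -54.46]), np.float64(-23.2))
(array([  4.22, -11.69, -54.55]), np.float64(-23.2))
```

```bash
python3 -m handwheel '[[0.8,[0,-2,0],0],[0.8,[0.2,-6,0],0],[0.8,[0.3,-10.5,0],0],[0.8,[0.5,-15,-0.5],0],[0.8,[0.6,-18.3,-3.5],-4],[0.8,[0.6,-18.3,-8.3],-8],[0.8,[0.6,-18.3,-13.2],-12],[0.8,[0.9,-18.3,-18],-16],[0.8,[1.1,-18.4,-22.9],-20],[0.8,[1.5,-18.5,-27.8],-23.2]]' 50
python3 - <<'E'
from h import *
s=SEAT['key']
for w in [(530,-150,200),(s[0],s[1],130)]: print(shift(w,10.9))
E
```

```text
time_s: 23.0
ee_pos: [541.7, -25.8, 200.2]
ee_rot: [-90.1, -2.0, 11.1]
force: [1.0, -1.4, -1.0]
gripper_width: 13.6
(array([ -3.53,  -0.09, -11.97]), np.float64(0.2))
(array([ -7.98,   6.78, -25.48]), np.float64(0.2))
```

```bash
python3 -m handwheel '[[0.8,[-1.4,0,-4.7],0.2],[0.8,[-2.9,0,-9.4],0.2],[0.8,[-4.3,0,-14],0.2],[0.8,[-5.8,1,-18.6],0.2],[0.8,[-7.2,3,-22.8],0.2],[0.8,[-8,6,-25.2],0.2],[0.8,[-8,6.8,-25.5],0.2],[0.8,[-8,6.8,-25.5],0.2],[0.8,[-8,6.8,-25.5],0.2]]' 50
python3 snap.py vP
python3 - <<'E'
from h import *
s=SEAT['key']; print(s,shift((s[0],s[1],55),10.9))
E
```

```text
time_s: 23.9
ee_pos: [515.1, -290.2, 130.3]
ee_rot: [-90.1, -2.0, 10.9]
force: [-0.2, -0.2, -1.1]
gripper_width: 13.5
[ 515.1 -290.2  130.3] [-90.1  -2.   10.9] 23.9
[ 514.64465716 -290.7956656 ] (array([-0.36,  7.58, -0.04]), np.float64(0.1))
```

View pics/vP.png

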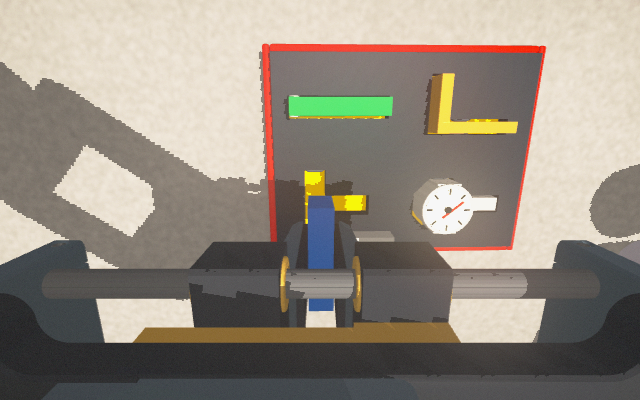

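```bash
python3 - <<'E'
from parts import *
c,im,hsv=load('vP')
p,R=axes(); print('tooly',R[:,1].round(3)); b=p+18.9*R[:,1]; k=SEAT['key']
print('part bottom rel seat, tray X,Y',(b[:2]-k)@X,(b[:2]-k)@Y, 'TCP',(p[:2]-k)@X,(p[:2]-k)@Y)
yel=cv2.inRange(hsv,(20,140,50),(38,255,255)); o=ray(c,0,0)[0][:2]-k; print('cam',o@X,o@Y)
t=lambda u,v,z:((q:=onz(c,u,v,z)[:2]-k)@X,q@Y)
for r in (174,180,186,191):
    q=np.where(yel[r,290:345])[0]+290; print(r,q.min(),q.max(),[round(t(e,r,z)[0],1) for e in (q.min()-.5,q.max()+.5) for z in (28,14)])
q=np.where(yel[160:230,312])[0]+160; print('bar end top',q.min(),[t(312,q.min()-.5,z)[1] for z in(28,14)])
q=np.where(yel[180:230,350])[0]+180; print('shank t/b',q.min(),q.max(),[round(t(350,e,z)[1],1) for e in (q.min()-.5,q.max()+.5) for z in (28,14)])
q=np.where(yel[203,335:390])[0]+335; print('shank end',q.max(),[t(q.max()+.5,203,z)[0] for z in(28,14)])
E
```

```text
tooly [ 0.035  0.005 -0.999]
part bottom rel seat, tray X,Y 1.568577055118294 0.49328068001217756 TCP 0.8934660810874685 0.5268044410477423
cam -4.381043339650256 73.9799386823571
174 304 324 [np.float64(-9.7), np.float64(-10.0), np.float64(8.5), np.float64(9.2)]
180 304 324 [np.float64(-9.8), np.float64(-10.1), np.float64(8.5), np.float64(9.2)]
186 305 324 [np.float64(-9.0), np.float64(-9.2), np.float64(8.6), np.float64(9.2)]
191 305 324 [np.float64(-9.1), np.float64(-9.3), np.float64(8.6), np.float64(9.2)]
bar end top 172 [np.float64(30.145807304793344), np.float64(27.897586143331832)]
shank t/b 195 210 [np.float64(9.4), np.float64(6.1), np.float64(-5.4), np.float64(-9.4)]
shank end 365 [np.float64(45.401617592853924), np.float64(47.954934569031245)]
```

```bash
python3 -m handwheel '[[0.8,[-0.2,3.5,-0.05],0],[0.8,[-0.4,6,-0.05],0],[0.8,[-0.4,7.4,-0.05],0],[0.8,[-0.4,7.6,-0.05],0],[0.8,[-0.4,7.6,-0.05],0]]' 50
python3 snap.py vQ
python3 - <<'E'
from h import *
s=SEAT['key']-.3*X; print(shift((s[0],s[1],33),10.9))
im=cv2.imread('pics/vQ.png'); cv2.imwrite('pics/vQc.png',cv2.resize(im[130:270,240:400],None,fx=4,fy=4,interpolation=cv2.INTER_NEAREST))
E
```

```text
time_s: 24.45
ee_pos: [515.3, -290.5, 56.0]
ee_rot: [-90.2, -2.1, 11.0]
force: [-0.0, -0.0, -1.2]
gripper_width: 13.3
[ 515.3 -290.5   56. ] [-90.2  -2.1  11. ] 24.45
(array([-0.2 ,  2.33,  0.03]), np.float64(0.1))
```

View pics/vQc.png

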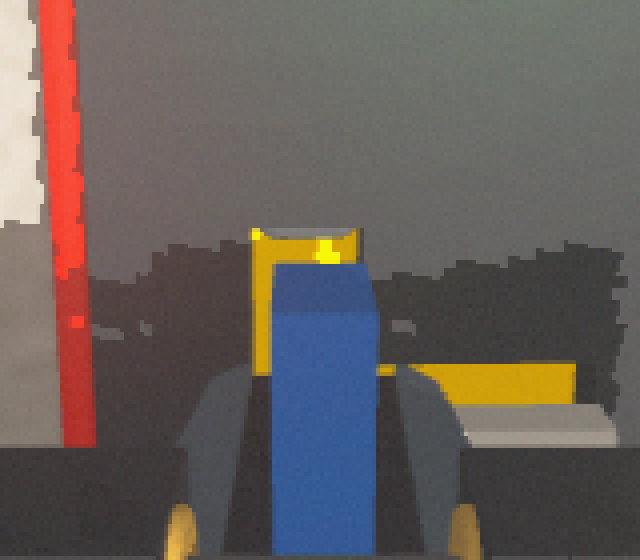

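```bash
python3 -m handwheel '[[0.8,[-0.22,0.2,0],0],[0.8,[-0.22,0.6,0],0],[0.8,[-0.22,1.1,0],0],[0.8,[-0.22,1.6,0],0],[0.8,[-0.22,2.1,0],0],[0.8,[-0.22,2.5,0],0],[0.8,[-0.22,2.6,0],0],[0.8,[-0.22,2.6,0],0]]' 58
python3 snap.py vR; python3 - <<'E'
from h import *
im=cv2.imread('pics/vR.png'); cv2.imwrite('pics/vRc.png',cv2.resize(im[130:270,240:400],None,fx=4,fy=4,interpolation=cv2.INTER_NEAREST))
E
```

```text
time_s: 25.3
ee_pos: [514.2, -290.9, 32.9]
ee_rot: [-90.2, -2.2, 11.0]
force: [-4.8, 4.0, 20.1]
gripper_width: 14.0
[ 514.2 -290.9   32.9] [-90.2  -2.2  11. ] 25.3
```

View pics/vRc.png

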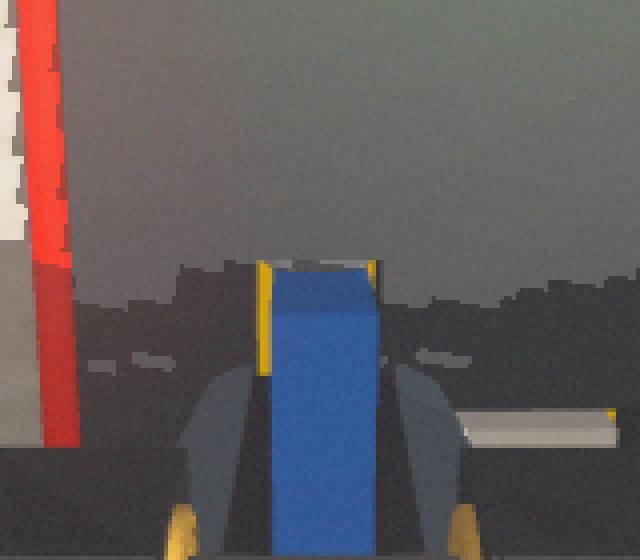

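```bash
python3 -m handwheel '[[3.5,[0,-0.1,0],0],[3.5,[0,-0.1,0],0],[3.5,[0,-0.1,0],0],[3.5,[0,-3,0],0],[3.5,[0,-7,0],0],[3.5,[0,-10.5,-2],0],[3.5,[2,-13,-5],0],[3.5,[3,-14,-7],0],[3.5,[3,-14,-7],0],[3.5,[3,-14,-7],0]]'
python3 snap.py vS; python3 - <<'E'
from h import *
cv2.imwrite('pics/top2.png',vision.grab_frame('top')[:,:,::-1])
E
```

```text
time_s: 26.35
ee_pos: [550.8, -354.0, 172.6]
ee_rot: [-90.1, -2.1, 11.0]
force: [-0.8, -0.1, -0.9]
gripper_width: 35.1
[ 550.8 -354.   172.6] [-90.1  -2.1  11. ] 26.35
```

View pics/vS.png

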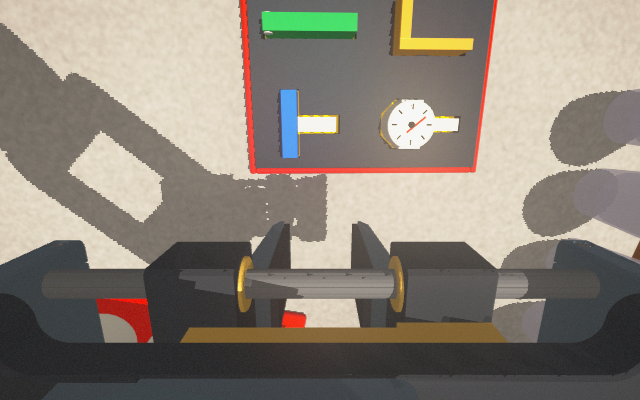

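View pics/top2.png

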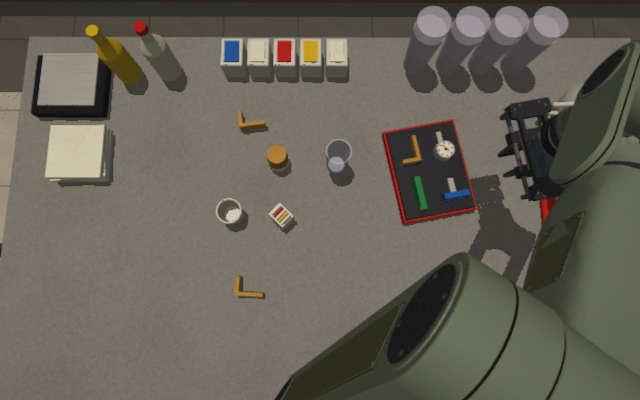

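```bash
python3 - <<'E'
from parts import *
c,im,hsv=load('vS')
m=np.zeros((400,640),np.uint8); m[85:165,270:305]=cv2.inRange(hsv,(100,120,150),(125,255,255))[85:165,270:305]
p,_,_=pts(c,m,46); (x,y),(w,h),a=cv2.minAreaRect(p.astype(np.float32)); q=np.array([x,y])-SEAT['key']; print('key',x,y,w,h,a,'vs seat',q@X,q@Y)
T=therm(c,im,hsv,(378,436,97,152),46); print('therm vs seat',(T-SEAT['therm'])@X,(T-SEAT['therm'])@Y)
print(state()['force'],state()['time_s'])
# bystanders top: before/after difference
a=cv2.imread('pics/top0.png').astype(int); b=cv2.imread('pics/top2.png').astype(int)
for n,(u,v) in dict(cup=(229,212),jar=(277,158),caddy=(282,216),tumbler=(338,157),clip=(421,193)).items(): print(n,abs(a-b)[v-14:v+14,u-14:u+14].mean().round(1))
cv2.imwrite('pics/vSc.png',cv2.resize(im[80:170,260:470],None,fx=3.8,fy=3.8,interpolation=cv2.INTER_NEAREST))
E
```

```text
key 514.9113159179688 -290.8478088378906 14.34173583984375 58.93407440185547 11.137986183166504 vs seat 0.25198783938915004 -0.10162645726083458
dial px 410.5 124.0 27.060216903686523 [ 388   99   48   50 1790]
dial 624.2824096679688 -269.39288330078125 23.88709259033203
therm vs seat -0.2930850869039869 0.38464918121200625
[0.62162019 0.09641859 0.22832031] 26.45
cup 9.7
jar 8.1
caddy 9.7
tumbler 8.5
clip 4.4
```

View pics/vSc.png

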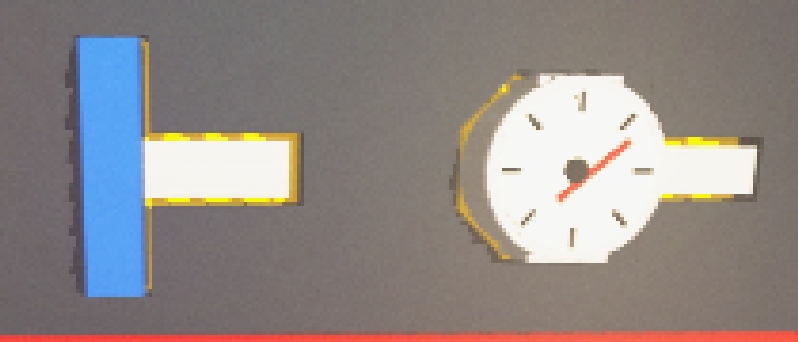

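```bash
python3 -c "
from workcell import job; print(job.job_done())"
```

```text
the job is handed in; nothing more can be done
None
```

I gripped the thermometer, the leftmost bracket and the drain key in turn. I pressed each into its cutout until it stopped on the floor, at the expected height with about 20 N, then released it. I handed the job in at about 26.5 s; no verdict was reported.

**Last checks**

| Part | Sideways offset from measured seat | Yaw error |
|---|---|---|
| Drain key | about 0.3 mm | about 0.2° |
| Bracket | about 0.9 mm | about 0.3° |
| Thermometer | about 0.5 mm in the last view, about 1.5 mm in an earlier one | not measured after placing |

- **Bystanders and clip:** By eye, the cup, jar, caddy, tumbler and clip look where they were in the final top picture. The pixel difference against the first picture was small, but I did not compare it with the background noise.
- **Height and tilt:** I judged these from the press-down stop height and force, plus how the parts look in the pictures. They were not measured separately.

**Disagreements and faults**
- **Key slot length:** It measured about 2 mm longer than described, so the key's seat position along x is less certain, by about 1 mm.
- **Thermometer:** The stem pressed against the slot's end while being inserted. My correction of about 1 mm backwards did not visibly move it.
- **Tool tilt:** The tool had drifted about 2° from vertical by the end. That is under the 0.08 rad (about 4.6°) limit for the parts.

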